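Lean the carton back and slide the bar under its front

ROBOT

A 7-joint arm with a two-finger parallel gripper is mounted at the origin on the work surface; the furniture and walls round the work are solid. World frame = base frame: x ahead of the robot, y to its left, z up, the work surface at z = 0. Lengths are in m, angles in rad, forces in N, time in s.
With the tool pointing down it reaches from about 0.4 to 0.9 m from the base axis. Payload 5.6 kg.
Tool frame: the origin (TCP) lies at the very end of the fingers, on their centre line; the grasp point (between the pads) lies 19 mm behind it; z points along the fingers, y is the line along which they close (so a half turn about z gives the same grasp; the last joint's range is limited). The gripper opens to 92 mm and grips with 3 to 60 N. Pads are 20 mm wide; open, the fingers measure 128 mm over their backs; the gripper's body (75 mm by 189 mm) begins 69 mm behind the grasp point.
Start: joints at [1.233, 0.468, -0.012, 1.603, 0.006, 1.071, -0.056], TCP at [0.189, -0.622, 0.18] pointing down, gripper open.
Joint ranges: [-2.53, 2.53], [-0.31, 2.02], [-1.57, 1.55], [0.28, 2.44], [-1.29, 4.43], [0.15, 1.84], [-2.92, 2.92]. Speed limits (rad/s): [2.57, 2.57, 3.14, 3.14, 3.14, 3.14, 3.14].

INTERFACE

Orientations are given as a unit quaternion [w, x, y, z].
In Python, from rig import robot gives the robot as it stands. The module is installed in compiled form; this text tells all that it offers.
- The arm moves only by the tool arm_command, never from a script. Its argument "plan" is a list of rows, each a list of 2 entries, a list of its own where there are three numbers: the shift along the tool's x, y, z in m, then the turn, a rotation vector about the tool's x, y, z in degrees. In form: [[[dx, dy, dz], [rx, ry, rz]], ...]. A call has 1 to 5 rows; each row shifts and turns the commanded pose from where the row before left it, along the tool's axes as they then stand; what a row does not reach is not made up. A row lasts 1/8 s, in which the tool goes at most 62.5 mm and 10.7 degrees, less where a joint would pass 70% of its speed; a pose out of reach is approached as far as the arm can. A call with a gripper value outside its range is refused whole. "gripper" is the finger opening in m, from 0 to 0.0919, set as the call begins (left out, the last holds). The fingers move at their own pace and stop on an object; the grip force is fixed at half the most. Time passes only in rows, so rows that do not move let the fingers close. It gives the time, the measured TCP pose, the force, the opening and the grip force at its end, in the units of the state.
- robot.get_obs(): the state, without advancing time (a new reading comes with each control period).
- robot.grab_frame(name): name is "scene" or "top" or "wrist"; returns a dict with "frame" (384x512x3 uint8, blue, green, red), "fx", "fy", "cx", "cy" (pixels), "position" and "attitude" of the camera in the world. Camera axes: x right, y down, z forward; pixel columns grow to the right and rows downward; lengths in m; the calibration is good to about 2 mm. A picture is of the moment at which its call begins. There is no depth.
- robot.hand_in(): hands the job in; it is judged then, once.
The state is a dict: "clock": time; "q": joint angles; "dq": joint speeds; "effort": joint torques, N m; "tcp_pos": TCP position; "tcp_rot": TCP orientation; "contact_force": force on the tool from outside, world axes, zero at the start; "torque": the same for the moment, N m; "gripper_width": opening from 0.0 (shut) to 1.0 (fully open); "gripper_force": force on a finger pad.
Only numpy, scipy, OpenCV 4.12 (cv2) and the standard library are available. Lean on these libraries where they do the work, as an engineer would, in place of code of your own. Each camera call takes 0.05 s, during which the arm holds its last target. There are 200 camera calls.

TASK

Get the flat steel bar under the front of the tall carton so that a strap can be passed beneath it: tip the carton back on its rear bottom edge, without lifting that edge off the bench, until it leans by itself against the blue rest, and let go of it. Then slide one end of the bar straight in under the raised front, to a little over a third of the carton's depth and in the middle of its width, and finally lower the carton gently onto the bar, so that it stands on the bar and its rear edge, clear of the rest. Leave the piston where it is.

Things in the scene. Friction and masses are not known exactly. Their poses are not given: they have to be found in the camera images.
- carton: tall rigid cardboard carton, white label with blue band on its front; about 0.6 kg; 72 mm deep (x), 60 wide (y), 160 high (z). Origin at the centre of its underside; +x to its rear, towards the rest. Starts upright 2 to 12 mm before the rest's toe. Centre of mass at its middle: tipped back over about 24 degrees it falls back, under that it falls forward
- carton_rear_edge (a point): middle of the carton's rear bottom edge, 36 mm behind its origin; the edge to tip about, on the bench throughout (z about 0)
- carton_front_edge (a point): middle of the carton's front bottom edge, 36 mm in front of its origin
- rest: blue steel leaning rest bolted down: plate 56 mm wide with black rubber face, reclined 30 degrees from upright, top edge 102 mm high, base 86 mm wide reaching 79 mm behind the toe. Origin at the toe of the sloping face on the bench, +x backward (direction of lean), z up. The carton leans on it at 30 to 36 degrees from upright, depending on its gap to the toe
- flat_bar: flat dark steel packing bar with a drilled hole near each end, 120 mm long (its y), 30 mm wide (its x), 10 mm thick, 0.26 kg, lying flat on the bench. Origin at the centre of its underside; its two ends are alike, 60 mm either way along y
- canister (a point): fixed obstacle: foot of the dark upright canister standing on the bench, 60 mm across and about 122 mm high; this point is the middle of its foot
- cabinet_front (a point): fixed obstacle: point on the bench below the foremost drawer handle of the small grey drawer cabinet, which is 118 mm wide (along world y, centred here), 172 mm high and lies from here away from the robot
- piston: aluminium piston, 58 mm across, 52 mm high, bystander, origin at the centre of its underside

How it is judged:
By the outcome, as a careful person would: the job done as asked, in the order asked, and still so for the second after the job is handed in, with the robot touching nothing.
It also fails if it takes over 72 s, if anything falls off the work surface, if the arm or the gripper's body presses on something with over 40 N, if the wrist force passes 120 N, or if a joint passes its speed limit or range.

## Working session

There is one attempt and no reset: what is moved stays moved. The work goes in short steps, Python scripts to look and compute and a tool call to move; the robot and the scene stay as the last step left them, time stands still between calls to the robot, and variables do not carry over. Pictures are saved under pics/ and viewed, at most 10 in all, crops included, and the job is handed in when it is done.

Besides the shell and the picture viewer there is one more tool, called after "Request:" as a command line: name --argument value ..., lists and objects as JSON in quotes. arm_command: Moves the arm, as the interface text tells. Its arguments: {"type":"object","properties":{"plan":{"type":"array"},"gripper":{"type":"number"}},"required":["plan"]}

```bash
mkdir -p pics; python3 - <<'E'
from rig import robot
import cv2,numpy as np
o=robot.get_obs();print({k:np.round(v,3).tolist() for k,v in o.items()})
fs=[]
for n in("scene","top"):
    f=robot.grab_frame(n);fs.append(f["frame"]);cv2.imwrite(f"pics/{n}0.png",f["frame"])
    print(n,f["fx"],f["fy"],f["cx"],f["cy"],np.round(f["position"],4).tolist(),np.round(f["attitude"],4).tolist())
E
```

```text
{'clock': 0.0, 'q': [1.233, 0.468, -0.012, 1.604, 0.006, 1.071, -0.056], 'dq': [0.0, -0.001, 0.001, -0.0, -0.001, -0.0, -0.0], 'effort': [-0.0, -52.058, -0.013, -24.376, -0.057, 0.017, 0.0], 'tcp_pos': [0.189, -0.621, 0.179], 'tcp_rot': [-0.001, 0.989, 0.147, -0.0], 'contact_force': [-0.683, 0.749, 0.021], 'torque': [-0.023, -0.017, -0.058], 'gripper_force': 0.0, 'gripper_width': 0.997}
scene 356.8418171487905 356.8418171487905 256.60314915870714 193.69839221844805 [0.4398, 0.9518, 0.3956] [0.001, 0.0217, 0.8361, -0.5482]
top 361.81675281744003 361.81675281744003 252.23836343723914 186.77229744097045 [0.0538, -0.0181, 0.7932] [-0.2066, 0.8186, -0.5189, 0.1339]
```

View pics/scene0.png

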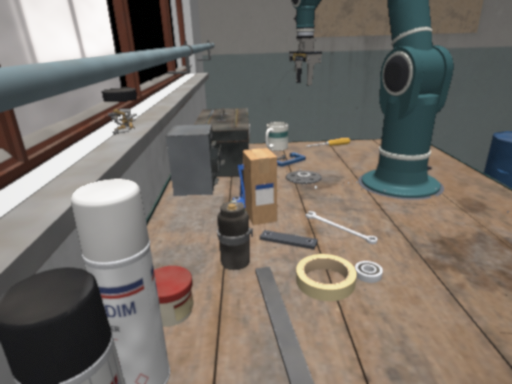

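View pics/top0.png

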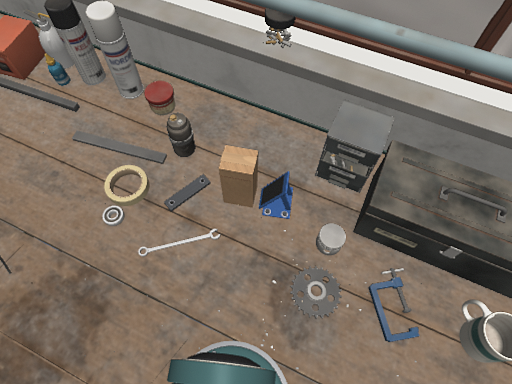

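```bash
cat >h.py <<'E'
import cv2,numpy as np
from scipy.spatial.transform import Rotation as R
def rot(q): return R.from_quat(np.roll(q,-1)).as_matrix()
def ray(f,u,v):
    d=rot(f["attitude"])@np.array([(u-f["cx"])/f["fx"],(v-f["cy"])/f["fy"],1.]); return np.array(f["position"]),d
def onz(f,u,v,z=0.):
    p,d=ray(f,u,v); return p+d*(z-p[2])/d[2]
def proj(f,P):
    c=(np.atleast_2d(P)-f["position"])@rot(f["attitude"]); return np.c_[c[:,0]/c[:,2]*f["fx"]+f["cx"],c[:,1]/c[:,2]*f["fy"]+f["cy"]]
E
python3 - <<'E'
from rig import robot
from h import *
f=robot.grab_frame("top");s=robot.grab_frame("scene")
for n,u,v,z in[("piston top",332,231,.052),("canister top",179,118,.122),("cabinet",345,188,0),("bar",187,192,.01),("carton top",239,160,.16)]:
    print(n,np.round(onz(f,u,v,z),3))
t=f["frame"][110:260,150:350];c=s["frame"][130:280,160:330]
a=cv2.resize(t,None,fx=4,fy=4,interpolation=cv2.INTER_CUBIC)
b=cv2.resize(c,None,fx=4,fy=4,interpolation=cv2.INTER_CUBIC)
cv2.imwrite("pics/t1.png",a);cv2.imwrite("pics/s1.png",b)
# rest blue mask
for F in(f,s):
    hsv=cv2.cvtColor(F["frame"],cv2.COLOR_BGR2HSV);m=cv2.inRange(hsv,(105,120,50),(125,255,255))
    for k in cv2.findContours(m,0,2)[0]:
        if cv2.contourArea(k)>40: print(cv2.boundingRect(k),cv2.contourArea(k))
E
```

```text
piston top [ 0.395 -0.055  0.052]
canister top [0.478 0.368 0.122]
cabinet [ 0.541 -0.049  0.   ]
bar [0.359 0.297 0.01 ]
carton top [0.412 0.177 0.16 ]
(402, 329, 16, 10) 47.0
(259, 172, 34, 47) 540.5
(238, 165, 7, 38) 74.0
(486, 134, 26, 53) 848.5
```

View pics/t1.png

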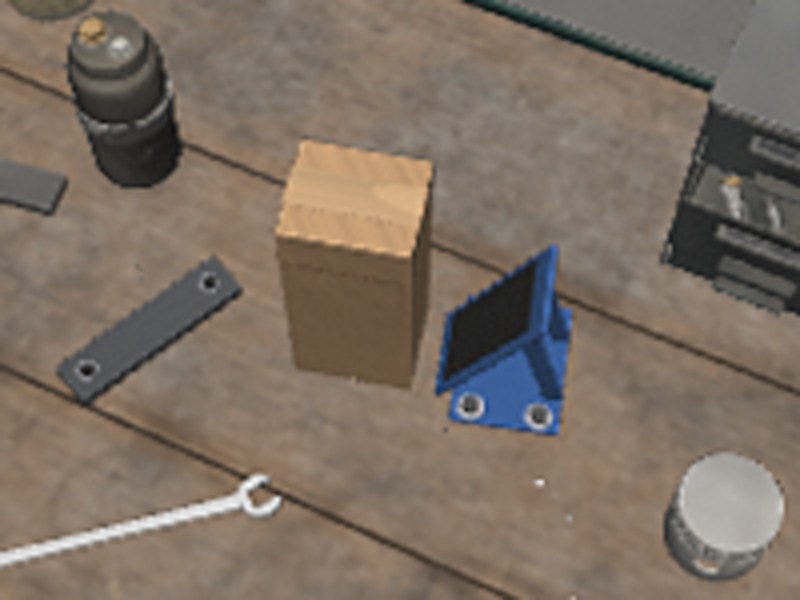

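View pics/s1.png

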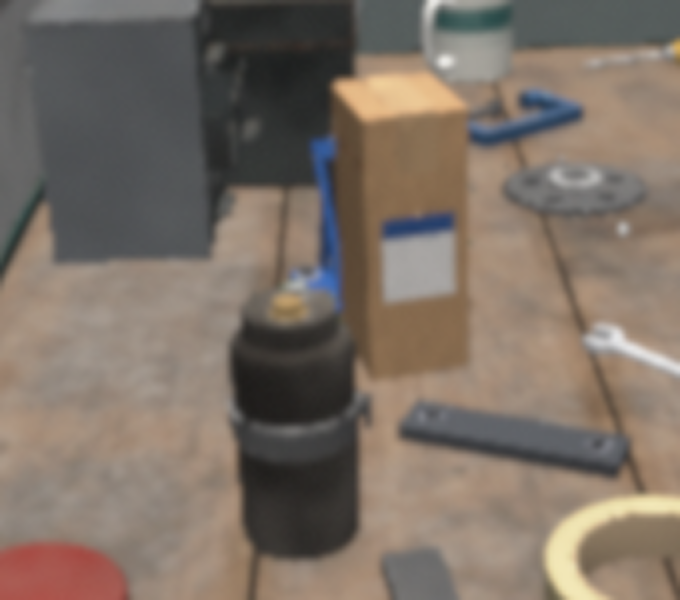

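```bash
python3 - <<'E'
from rig import robot
from h import *
f=robot.grab_frame("top");s=robot.grab_frame("scene")
T=lambda u,v,z: onz(f,150+u/4,110+v/4,z)
S=lambda u,v,z: onz(s,160+u/4,130+v/4,z)
def show(n,fn,pts,z):
    P=np.array([fn(u,v,z) for u,v in pts])[:,:2];print(n,np.round(P,4).tolist(),"c",np.round(P.mean(0),4));return P
P=show("cart top",T,[(305,142),(433,158),(412,256),(277,238)],.16)
for i in range(4):
    d=P[(i+1)%4]-P[i];print(np.round(np.hypot(*d),4),np.degrees(np.arctan2(d[1],d[0])).round(1))
show("cart bot",T,[(296,370),(412,387)],0)
P=show("cart top S",S,[(333,86),(420,72),(467,108),(367,122)],.16)
show("cart bot S",S,[(368,377),(467,363)],0)
P=show("bar",T,[(57,372),(212,256),(242,290),(88,404)],.01)
for i in range(4):
    d=P[(i+1)%4]-P[i];print(np.round(np.hypot(*d),4),np.degrees(np.arctan2(d[1],d[0])).round(1))
show("bar S",S,[(416,402),(630,438),(616,464),(400,428)],.01)
show("toe",T,[(436,392),(447,320)],0.002)
show("rtop",T,[(555,247),(545,330)],.102)
show("base",T,[(450,420),(557,434),(572,312)],.003)
show("cab bottom",T,[(664,262),(790,312)],0)
show("canfoot S",S,[(242,530),(300,555),(358,530)],0)
show("can foot T",T,[(100,165),(140,186),(180,150)],0)
E
```

```text
cart top [[0.4329, 0.2178], [0.4528, 0.1521], [0.3937, 0.1367], [0.3739, 0.2035]] c [0.4133 0.1775]
0.0686 -73.2
0.061 -165.3
0.0698 106.6
0.0608 13.6
cart bot [[0.3764, 0.2054], [0.3963, 0.1367]] c [0.3864 0.1711]
cart top S [[0.4487, 0.1669], [0.3978, 0.1447], [0.3765, 0.2165], [0.4308, 0.2345]] c [0.4134 0.1906]
cart bot S [[0.4349, 0.2197], [0.3761, 0.2072]] c [0.4055 0.2135]
bar [[0.3098, 0.3316], [0.4205, 0.2867], [0.407, 0.2581], [0.2996, 0.3038]] c [0.3592 0.2951]
0.1195 -22.1
0.0316 -115.2
0.1167 156.9
0.0296 69.9
bar S [[0.4094, 0.269], [0.3009, 0.3157], [0.3126, 0.3401], [0.4194, 0.2961]] c [0.3606 0.3052]
toe [[0.3986, 0.1218], [0.4462, 0.1362]] c [0.4224 0.129 ]
rtop [[0.4642, 0.0814], [0.4137, 0.0664]] c [0.4389 0.0739]
base [[0.385, 0.1064], [0.4039, 0.0452], [0.484, 0.0682]] c [0.4243 0.0733]
cab bottom [[0.5441, 0.0293], [0.5438, -0.0544]] c [ 0.544  -0.0126]
canfoot S [[0.4993, 0.3696], [0.4708, 0.3921], [0.4433, 0.3737]] c [0.4712 0.3785]
can foot T [[0.4546, 0.3908], [0.4516, 0.3587], [0.4876, 0.3492]] c [0.4646 0.3663]
```

```bash
cat >>h.py <<'E'
def tool(yaw,tilt=0):
    "tool pointing down, tool x at yaw (deg); tilt about tool y, top leaning to -x"
    a=np.radians(yaw);M=np.array([[np.cos(a),np.sin(a),0],[np.sin(a),-np.cos(a),0],[0,0,-1]]).T.copy()
    M=np.c_[[np.cos(a),np.sin(a),0],[np.sin(a),-np.cos(a),0],[0,0,-1]]
    return M@R.from_euler('y',tilt,degrees=True).as_matrix()
def rows(p,M,way,dec=3):
    "way: list of (pos,R); print rounded rows, following the rounded pose"
    p=np.array(p,float);out=[]
    for q,N in way:
        d=np.round(M.T@(np.array(q)-p),dec)+0.;r=np.round(R.from_matrix(M.T@N).as_rotvec(degrees=True),1)+0.
        out.append([d.tolist(),r.tolist()]);p=p+M@d;M=M@R.from_rotvec(r,degrees=True).as_matrix()
        if np.linalg.norm(d)>.062 or np.linalg.norm(r)>10.6: print("BIG",np.linalg.norm(d),np.linalg.norm(r))
    for i in range(0,len(out),5): print(out[i:i+5])
E
python3 - <<'E'
from rig import robot
from h import *
o=robot.get_obs();M=rot(o["tcp_rot"])
print(np.round(M,3).tolist())
n=18;w=[]
for i in range(1,n+1):
    t=i/n;az=np.radians(-73.1+t*(23.5+73.1));r=.65+t*(.4517-.65)
    z=.18+.12*min(1,t*3);w.append(([r*np.cos(az),r*np.sin(az),z],tool(16.9+(106.7-16.9)*t)))
rows([.189,-.622,.18],M,w)
E
```

```text
[[0.957, 0.29, -0.0], [0.29, -0.957, 0.001], [-0.0, -0.001, -1.0]]
BIG 0.06477653896280659 5.0
BIG 0.0629285308902091 5.0
BIG 0.06315853069855251 5.0
[[[0.06, -0.014, -0.02], [0.0, 0.0, -5.0]], [[0.058, -0.014, -0.02], [0.0, 0.0, -5.0]], [[0.058, -0.015, -0.02], [0.0, 0.0, -5.0]], [[0.056, -0.014, -0.02], [0.0, 0.0, -5.0]], [[0.056, -0.015, -0.02], [0.0, 0.0, -5.0]]]
[[[0.054, -0.016, -0.02], [0.0, 0.0, -4.9]], [[0.053, -0.015, 0.0], [0.0, 0.0, -5.0]], [[0.052, -0.016, 0.0], [0.0, 0.0, -5.0]], [[0.05, -0.017, 0.0], [0.0, 0.0, -5.0]], [[0.05, -0.016, 0.0], [0.0, 0.0, -5.0]]]
[[[0.048, -0.017, 0.0], [0.0, 0.0, -5.0]], [[0.048, -0.016, 0.0], [0.0, 0.0, -5.0]], [[0.046, -0.017, 0.0], [0.0, 0.0, -5.0]], [[0.045, -0.017, 0.0], [0.0, 0.0, -5.0]], [[0.044, -0.017, 0.0], [0.0, 0.0, -4.9]]]
[[[0.043, -0.018, 0.0], [0.0, 0.0, -5.0]], [[0.042, -0.017, 0.0], [0.0, 0.0, -5.0]], [[0.04, -0.018, 0.0], [0.0, 0.0, -5.0]]]
```

Request:
arm_command --plan '[[[0.058,-0.014,-0.02],[0,0,-5]],[[0.058,-0.014,-0.02],[0,0,-5]],[[0.057,-0.015,-0.02],[0,0,-5]],[[0.056,-0.014,-0.02],[0,0,-5]],[[0.056,-0.015,-0.02],[0,0,-5]]]' --gripper 0.0919

```text
clock: 0.92
tcp_pos: [0.4095, -0.4298, 0.2799]
tcp_rot: [0.0, 0.933, 0.359, 0.0]
contact_force: [0.7, -0.2, -0.7]
gripper_width: 1.001
gripper_force: 0.0
```

Request:
arm_command --plan '[[[0.054,-0.016,-0.02],[0,0,-5]],[[0.053,-0.015,0],[0,0,-5]],[[0.052,-0.016,0],[0,0,-5]],[[0.05,-0.017,0],[0,0,-5]],[[0.05,-0.016,0],[0,0,-5]]]'

```text
clock: 1.55
tcp_pos: [0.5053, -0.179, 0.2994]
tcp_rot: [0.0, 0.834, 0.552, 0.0]
contact_force: [0.4, 0.2, -0.1]
gripper_width: 1.004
gripper_force: 0.0
```

Request:
arm_command --plan '[[[0.048,-0.017,0],[0,0,-5]],[[0.048,-0.016,0],[0,0,-5]],[[0.046,-0.017,0],[0,0,-5]],[[0.045,-0.017,0],[0,0,-5]],[[0.044,-0.017,0],[0,0,-5]]]'

```text
clock: 2.17
tcp_pos: [0.4763, 0.0627, 0.2994]
tcp_rot: [0.0, 0.694, 0.72, 0.0]
contact_force: [1.8, 0.5, -0.1]
gripper_width: 0.997
gripper_force: 0.0
```

```bash
python3 - <<'E'
from rig import robot
from h import *
o=robot.get_obs();M=rot(o["tcp_rot"]);print(o["tcp_pos"],np.round(o["q"],2),np.degrees(np.arctan2(M[1,0],M[0,0])))
w=[];p0=np.array(o["tcp_pos"]);p1=np.array([.4145,.1795,.30]);a0=np.degrees(np.arctan2(M[1,0],M[0,0]))
for i in range(1,5): w.append((p0+(p1-p0)*i/4,tool(a0+(106.7-a0)*i/4)))
rows(p0,M,w)
E
```

```text
[0.47626883 0.06272254 0.29939272] [ 0.39  0.12 -0.64  1.82  0.08  1.23 -0.23] 92.07312570373551
[[[0.03, -0.014, 0.0], [0.0, 0.0, -3.7]], [[0.03, -0.013, 0.0], [0.0, 0.0, -3.6]], [[0.032, -0.01, 0.0], [0.0, 0.0, -3.7]], [[0.032, -0.009, -0.001], [0.0, 0.0, -3.6]]]
```

Request:
arm_command --plan '[[[0.03,-0.014,0],[0,0,-3.7]],[[0.03,-0.013,0],[0,0,-3.6]],[[0.032,-0.01,0],[0,0,-3.7]],[[0.032,-0.009,0],[0,0,-3.6]],[[0,0,0],[0,0,0]]]'

```text
clock: 2.8
tcp_pos: [0.4135, 0.1812, 0.2996]
tcp_rot: [0.0, 0.596, 0.803, 0.0]
contact_force: [-0.1, -0.1, -0.2]
gripper_width: 1.004
gripper_force: 0.0
```

```bash
python3 - <<'E'
from rig import robot
from h import *
f=robot.grab_frame("wrist");o=robot.get_obs();M=rot(o["tcp_rot"])
print(o["tcp_pos"],np.degrees(np.arctan2(M[1,0],M[0,0])),np.round(o["q"],2))
print(f["fx"],np.round(f["position"],3),np.round(rot(f["attitude"]),2).tolist())
cv2.imwrite("pics/w1.png",f["frame"])
np.save("pics/w1.npy",f,allow_pickle=True)
E
```

```text
[0.41442883 0.17948659 0.29939803] 106.65870249573634 [ 0.27  0.07 -0.77  1.87  0.05  1.22 -0.23]
323.1090328745189 [0.392 0.249 0.504] [[0.96, 0.28, 0.08], [0.29, -0.92, -0.25], [0.0, 0.26, -0.97]]
```

View pics/w1.png

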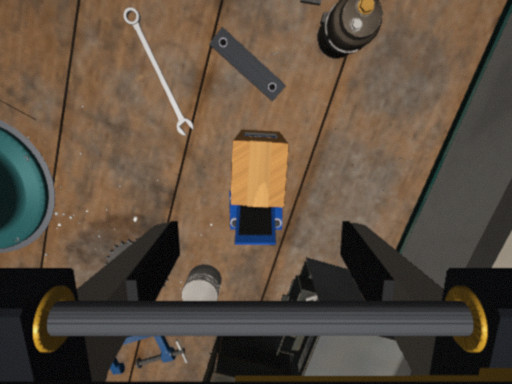

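```bash
python3 - <<'E'
from h import *
f=np.load("pics/w1.npy",allow_pickle=True).item();im=f["frame"]
hsv=cv2.cvtColor(im,cv2.COLOR_BGR2HSV)
print("carton px",hsv[175,260],"bar",hsv[65,248],"bench",hsv[120,340],"blue",hsv[240,256])
def rect(m,roi,z,n):
    mm=np.zeros_like(m);x0,y0,x1,y1=roi;mm[y0:y1,x0:x1]=m[y0:y1,x0:x1]
    c=max(cv2.findContours(mm,0,2)[0],key=cv2.contourArea);ap=cv2.boxPoints(cv2.minAreaRect(c))
    P=np.array([onz(f,u,v,z)[:2] for u,v in ap]);print(n,np.round(ap,1).tolist(),"c",np.round(P.mean(0),4))
    for i in range(2):
        d=P[i+1]-P[i];print("  ",np.hypot(*d).round(4),np.degrees(np.arctan2(d[1],d[0])).round(1))
rect(cv2.inRange(hsv,(8,90,150),(25,255,255)),(215,120,305,215),.16,"carton")
g=cv2.inRange(hsv,(0,0,0),(180,75,110))
rect(g,(205,20,300,110),.01,"bar")
bl=cv2.inRange(hsv,(100,120,40),(130,255,255));ys,xs=np.nonzero(bl[180:260,220:300]);print("blue x",xs.min()+220,xs.max()+221,"y",ys.min()+180,ys.max()+181)
r=np.nonzero(bl[240,220:300])[0]+220;print("top edge row240",r.min(),r.max()+1)
for u in(r.min(),r.max()+1): print(np.round(onz(f,u,244,.102),4))
E
```

```text
carton px [ 17 146 203] bar [120  17  73] bench [ 14  79 135] blue [108 201 104]
carton [[228.1999969482422, 204.5], [232.1999969482422, 139.3000030517578], [288.79998779296875, 142.8000030517578], [284.70001220703125, 208.0]] c [0.4131 0.1787]
   0.0725 102.0
   0.06 13.3
bar [[206.8000030517578, 43.099998474121094], [222.5, 26.200000762939453], [286.20001220703125, 85.0999984741211], [270.5, 102.0999984741211]] c [0.3603 0.2968]
   0.0315 60.6
   0.1194 -24.0
blue x 230 282 y 205 245
top edge row240 235 275
[0.4141 0.066  0.102 ]
[0.4657 0.0817 0.102 ]
```

Request:
arm_command --plan '[[[0,0,0.04],[0,0,0]],[[0,0,0.04],[0,0,0]],[[0,0,0.04],[0,0,0]],[[0,0,0.04],[0,0,0]],[[0,0,0.024],[0,0,0]]]'

```text
clock: 3.48
tcp_pos: [0.4145, 0.177, 0.1131]
tcp_rot: [-0.001, 0.599, 0.801, -0.001]
contact_force: [-0.1, 0.3, -0.2]
gripper_width: 0.996
gripper_force: 0.0
```

Request:
arm_command --plan '[[[0,0,0],[0,0,0]],[[0,0,0],[0,0,0]],[[0,0,0],[0,0,0]],[[0,0,0],[0,0,0]],[[0,0,0],[0,0,0]]]' --gripper 0.04

```text
clock: 4.1
tcp_pos: [0.4155, 0.1783, 0.1162]
tcp_rot: [0.001, 0.598, 0.801, 0.0]
contact_force: [-2.7, -2.1, 5.9]
gripper_width: 0.651
gripper_force: 29.7
```

```bash
python3 - <<'E'
from rig import robot
from h import *
o=robot.get_obs();M=rot(o["tcp_rot"]);p=np.array(o["tcp_pos"])
yaw=np.degrees(np.arctan2(M[1,0],M[0,0]));print(p,yaw,o["gripper_width"],o["gripper_force"],o["contact_force"])
# pivot along carton +x at 36mm behind centre
x=np.r_[np.cos(np.radians(yaw+180)),np.sin(np.radians(yaw+180)),0];off=(np.array([.4138,.179,0])-p)@x;print("centre ahead along +x",off)
piv=p+x*(off+.036);piv[2]=0;print(piv)
ay=M[:,1]
for s in(1,-1):
    w=[]
    for t in range(3,34,3):
        Q=R.from_rotvec(ay*np.radians(s*t)).as_matrix();w.append((piv+Q@(p-piv),Q@M))
    print(s,np.round(w[-1][0],3));rows(p,M,w,4)
E
```

```text
[0.41552848 0.17832653 0.11621912] 106.47615473041728 0.6512333112954812 29.72242534160614 [-2.71383936 -2.10010825  5.86751979]
centre ahead along +x -0.0011360365953514404
[0.42541647 0.14489416 0.        ]
1 [0.435 0.112 0.116]
[[[-0.0061, 0.0, -0.0017], [0.0, 3.0, 0.0]], [[-0.0062, 0.0, -0.0016], [0.0, 3.0, 0.0]], [[-0.0061, 0.0, -0.0017], [0.0, 3.0, 0.0]], [[-0.0061, 0.0, -0.0016], [0.0, 3.0, 0.0]], [[-0.0062, 0.0, -0.0017], [0.0, 3.0, 0.0]]]
[[[-0.0061, 0.0, -0.0017], [0.0, 3.0, 0.0]], [[-0.0061, 0.0, -0.0016], [0.0, 3.0, 0.0]], [[-0.0062, 0.0, -0.0017], [0.0, 3.0, 0.0]], [[-0.0061, 0.0, -0.0016], [0.0, 3.0, 0.0]], [[-0.0061, 0.0, -0.0017], [0.0, 3.0, 0.0]]]
[[[-0.0061, 0.0, -0.0017], [0.0, 3.0, 0.0]]]
-1 [0.399 0.234 0.078]
[[[0.006, 0.0, 0.002], [0.0, -3.0, 0.0]], [[0.0061, 0.0, 0.002], [0.0, -3.0, 0.0]], [[0.006, 0.0, 0.0019], [0.0, -3.0, 0.0]], [[0.006, 0.0, 0.002], [0.0, -3.0, 0.0]], [[0.0061, 0.0, 0.002], [0.0, -3.0, 0.0]]]
[[[0.006, 0.0, 0.002], [0.0, -3.0, 0.0]], [[0.0061, 0.0, 0.002], [0.0, -3.0, 0.0]], [[0.006, 0.0, 0.0019], [0.0, -3.0, 0.0]], [[0.006, 0.0, 0.002], [0.0, -3.0, 0.0]], [[0.0061, 0.0, 0.002], [0.0, -3.0, 0.0]]]
[[[0.006, 0.0, 0.002], [0.0, -3.0, 0.0]]]
```

Request:
arm_command --plan '[[[-0.0041,0,-0.0011],[0,2,0]],[[-0.0041,0,-0.0011],[0,2,0]],[[-0.0041,0,-0.0011],[0,2,0]],[[-0.0041,0,-0.0011],[0,2,0]],[[-0.0041,0,-0.0011],[0,2,0]]]'

```text
clock: 4.72
tcp_pos: [0.4213, 0.1588, 0.1201]
tcp_rot: [-0.07, 0.596, 0.798, 0.053]
contact_force: [-1.1, 1.2, 2.7]
gripper_width: 0.655
gripper_force: 29.7
```

Request:
arm_command --plan '[[[-0.0041,0,-0.0011],[0,2,0]],[[-0.0041,0,-0.0011],[0,2,0]],[[-0.0041,0,-0.0011],[0,2,0]],[[-0.0041,0,-0.0011],[0,2,0]],[[-0.0041,0,-0.0011],[0,2,0]]]'

```text
clock: 5.35
tcp_pos: [0.4276, 0.138, 0.1204]
tcp_rot: [-0.139, 0.589, 0.789, 0.105]
contact_force: [-1.5, -0.8, 2.3]
gripper_width: 0.653
gripper_force: 29.7
```

```bash
python3 - <<'E'
from rig import robot
from h import *
o=robot.get_obs();M=rot(o["tcp_rot"]);p=np.array(o["tcp_pos"])
print(p,np.degrees(np.arccos(-M[2,2])),o["contact_force"],o["torque"],np.round(o["q"],2))
piv=np.array([.4254,.1449,0]);print(np.linalg.norm(p-piv), np.hypot(.0349,.1162),M.T@(p-piv))
E
```

```text
[0.42757739 0.13803951 0.12040366] 20.03845413475506 [-1.50872145 -0.7541996   2.26872639] [-0.23224577  0.03421912  0.09580614] [ 0.61  0.41 -0.85  2.08 -0.06  0.81  0.13]
0.12061860408535012 0.12132786159823307 [ 0.03449533  0.00030202 -0.1155804 ]
```

Request:
arm_command --plan '[[[-0.0041,0,-0.0011],[0,2,0]],[[-0.0041,0,-0.0011],[0,2,0]],[[-0.0041,0,-0.0011],[0,2,0]],[[-0.0041,0,-0.0011],[0,2,0]],[[-0.0041,0,-0.0011],[0,2,0]]]'

```text
clock: 5.98
tcp_pos: [0.4336, 0.1176, 0.1168]
tcp_rot: [-0.207, 0.578, 0.774, 0.156]
contact_force: [0.1, -1.7, 4.9]
gripper_width: 0.652
gripper_force: 29.7
```

Request:
arm_command --plan '[[[-0.0021,0,-0.0006],[0,1,0]],[[-0.0021,0,-0.0005],[0,1,0]],[[-0.0021,0,-0.0006],[0,1,0]]]'

```text
clock: 6.35
tcp_pos: [0.4355, 0.1114, 0.115]
tcp_rot: [-0.227, 0.574, 0.768, 0.171]
contact_force: [0.6, -1.3, 4.9]
gripper_width: 0.651
gripper_force: 29.7
```

```bash
python3 - <<'E'
from rig import robot
from h import *
f=robot.grab_frame("scene");o=robot.get_obs();M=rot(o["tcp_rot"]);p=np.array(o["tcp_pos"])
print(p,np.degrees(np.arccos(-M[2,2])),o["contact_force"],o["torque"],np.round(o["q"],2))
cv2.imwrite("pics/s2.png",cv2.resize(f["frame"][110:260,170:330],None,fx=4,fy=4,interpolation=cv2.INTER_CUBIC))
E
```

```text
[0.43586245 0.11067103 0.11460535] 33.071329440826304 [ 0.78271029 -3.03370739  4.62612101] [-0.2411109  -0.07726634  0.12797404] [ 0.8   0.58 -0.89  2.02 -0.15  0.89  0.36]
```

View pics/s2.png

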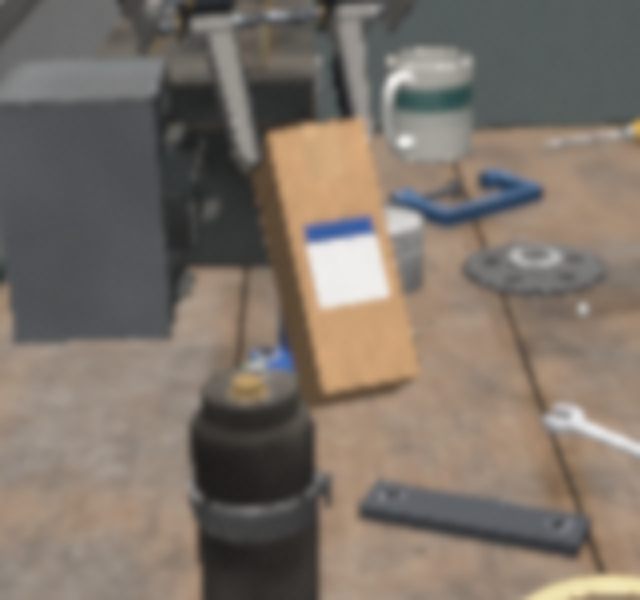

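The carton is tipped about 33° with its front bottom edge raised (crop ≈ (320–415, 390)). The bar has not moved. I'll continue in small steps until it touches the rest.

Request:
arm_command --plan '[[[-0.0021,0,-0.0006],[0,1,0]],[[0,0,0],[0,0,0]]]'

```text
clock: 6.65
tcp_pos: [0.4357, 0.1105, 0.1146]
tcp_rot: [-0.235, 0.572, 0.766, 0.176]
contact_force: [-0.9, -0.3, 6.0]
gripper_width: 0.648
gripper_force: 29.6
```

Request:
arm_command --plan '[[[-0.0021,0,-0.0006],[0,1,0]],[[0,0,0],[0,0,0]]]'

```text
clock: 6.9
tcp_pos: [0.4355, 0.1105, 0.1145]
tcp_rot: [-0.243, 0.57, 0.764, 0.181]
contact_force: [-0.9, 6.3, 5.5]
gripper_width: 0.65
gripper_force: 29.6
```

```bash
python3 - <<'E'
from rig import robot
from h import *
o=robot.get_obs();M=rot(o["tcp_rot"]);p=np.array(o["tcp_pos"])
print(p,np.degrees(np.arccos(-M[2,2])),o["contact_force"],o["torque"])
E
```

```text
[0.43552616 0.11054837 0.11453484] 35.28891144264334 [-0.85928143  6.31002672  5.49139959] [ 1.24429516 -0.19268823  0.01513927]
```

Request:
arm_command --plan '[[[0.002,0,0.0005],[0,-1,0]],[[0,0,0],[0,0,0]]]'

```text
clock: 7.15
tcp_pos: [0.4355, 0.1102, 0.1141]
tcp_rot: [-0.234, 0.572, 0.766, 0.175]
contact_force: [1.1, 3.2, 0.1]
gripper_width: 0.649
gripper_force: 29.6
```

Request:
arm_command --plan '[[[0,0,0],[0,0,0]],[[0,0,0],[0,0,0]],[[0,0,0],[0,0,0]],[[0,0,0],[0,0,0]]]' --gripper 0.0919

```text
clock: 7.65
tcp_pos: [0.4352, 0.1096, 0.1139]
tcp_rot: [-0.234, 0.572, 0.766, 0.175]
contact_force: [0.1, -1.0, 0.4]
gripper_width: 1.001
gripper_force: 0.0
```

Request:
arm_command --plan '[[[0,0,-0.015],[0,0,0]],[[0,0,-0.03],[0,0,0]],[[0,0,-0.04],[0,0,0]],[[0,0,-0.04],[0,0,0]]]'

```text
clock: 8.15
tcp_pos: [0.4554, 0.0416, 0.2195]
tcp_rot: [-0.234, 0.572, 0.766, 0.175]
contact_force: [0.8, 0.3, -0.6]
gripper_width: 0.999
gripper_force: 0.0
```

```bash
python3 - <<'E'
from rig import robot
from h import *
o=robot.get_obs();M=rot(o["tcp_rot"]);p=np.array(o["tcp_pos"])
print(p,o["contact_force"],o["gripper_width"],np.round(o["q"],2))
# bar target: above (0.3415,0.3065), yaw 157 (bar dir -23.2 -> finger line 66.8 -> tool x 156.8)
b=np.array([.3602,.2968]);d=np.r_[np.cos(np.radians(-23.2)),np.sin(np.radians(-23.2))]
g=b-.015*d;tgt=np.r_[g,.15];print("grip",tgt)
T=tool(156.8);n=9
from scipy.spatial.transform import Slerp
sl=Slerp([0,1],R.from_matrix([M,T]));w=[]
for i in range(1,n+1):
    t=i/n;w.append((p+(tgt-p)*t+np.r_[0,0,.07*np.sin(np.pi*t)],sl(t).as_matrix()))
rows(p,M,w)
E
```

```text
[0.4554096  0.04162542 0.21947027] [ 0.80440967  0.27683356 -0.59926141] 0.999100088329687 [ 0.96  0.48 -0.93  1.86 -0.19  1.2   0.43]
grip [0.34641297 0.30270913 0.15      ]
[[[0.035, -0.003, 0.004], [1.7, -3.5, -5.4]], [[0.034, 0.0, 0.004], [1.6, -3.6, -5.4]], [[0.031, 0.003, 0.007], [1.7, -3.5, -5.5]], [[0.029, 0.005, 0.012], [1.6, -3.5, -5.4]], [[0.026, 0.009, 0.018], [1.7, -3.5, -5.4]]]
[[[0.024, 0.01, 0.024], [1.6, -3.5, -5.4]], [[0.022, 0.013, 0.029], [1.7, -3.6, -5.5]], [[0.023, 0.016, 0.032], [1.7, -3.5, -5.4]], [[0.022, 0.019, 0.034], [1.6, -3.5, -5.4]]]
```

Request:
arm_command --plan '[[[0.035,-0.003,0.004],[1.7,-3.5,-5.4]],[[0.034,0,0.004],[1.6,-3.6,-5.4]],[[0.031,0.003,0.007],[1.7,-3.5,-5.5]],[[0.029,0.005,0.012],[1.6,-3.5,-5.4]],[[0.026,0.009,0.018],[1.7,-3.5,-5.4]]]'

```text
clock: 8.78
tcp_pos: [0.3952, 0.1887, 0.2492]
tcp_rot: [-0.106, 0.378, 0.916, 0.08]
contact_force: [1.1, -0.5, 0.3]
gripper_width: 0.995
gripper_force: 0.0
```

Request:
arm_command --plan '[[[0.024,0.01,0.024],[1.6,-3.5,-5.4]],[[0.022,0.013,0.029],[1.7,-3.6,-5.5]],[[0.023,0.016,0.032],[1.7,-3.5,-5.4]],[[0.022,0.019,0.034],[1.6,-3.5,-5.4]],[[0,0,0],[0,0,0]]]'

```text
clock: 9.4
tcp_pos: [0.3418, 0.3074, 0.1477]
tcp_rot: [-0.002, 0.195, 0.981, -0.0]
contact_force: [-0.3, -0.4, 0.3]
gripper_width: 1.001
gripper_force: 0.0
```

```bash
python3 - <<'E'
from rig import robot
from h import *
f=robot.grab_frame("wrist");t=robot.grab_frame("top");o=robot.get_obs();M=rot(o["tcp_rot"])
print(o["tcp_pos"],np.degrees(np.arctan2(M[1,0],M[0,0])),M[2,2])
np.save("pics/w2.npy",f,allow_pickle=True);np.save("pics/t2.npy",t,allow_pickle=True)
a=cv2.resize(f["frame"],(400,300));b=cv2.resize(t["frame"][110:260,150:350],(400,300))
cv2.imwrite("pics/w2.png",np.vstack([f["frame"][:300],cv2.resize(t["frame"][100:258,150:420],(512,300))]))
E
```

```text
[0.3459687  0.30426909 0.14877977] 156.8957274177092 -0.9999994639122647
```

View pics/w2.png

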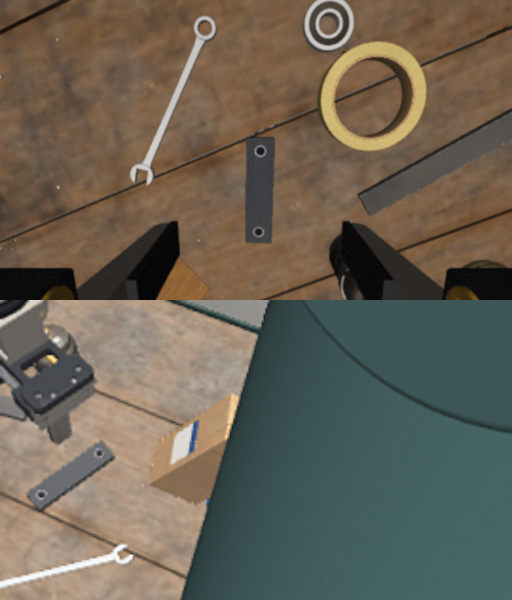

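The carton leans by itself with the gripper free. In the wrist view the bar spans about (247–274, 138–243) and is nearly aligned with the tool.

```bash
python3 - <<'E'
from h import *
f=np.load("pics/w2.npy",allow_pickle=True).item();im=f["frame"]
hsv=cv2.cvtColor(im,cv2.COLOR_BGR2HSV)
m=cv2.inRange(hsv,(0,0,0),(180,75,110));mm=np.zeros_like(m);mm[125:255,235:290]=m[125:255,235:290]
mm=cv2.morphologyEx(mm,cv2.MORPH_OPEN,np.ones((7,7)))
c=max(cv2.findContours(mm,0,2)[0],key=cv2.contourArea);ap=cv2.boxPoints(cv2.minAreaRect(c));print(np.round(ap,1).tolist())
P=np.array([onz(f,u,v,.01)[:2] for u,v in ap]);print("c",P.mean(0))
for i in range(3):
    d=P[i+1]-P[i];print("  ",np.hypot(*d).round(4),np.degrees(np.arctan2(d[1],d[0])).round(1))
E
```

```text
[[243.10000610351562, 241.89999389648438], [246.3000030517578, 136.5], [274.29998779296875, 137.3000030517578], [271.1000061035156, 242.6999969482422]]
c [0.35980852 0.29735331]
   0.1196 155.2
   0.0294 65.8
   0.1197 -23.6
```

Request:
arm_command --plan '[[[0,0,0.04],[0,0,0.9]],[[0,0,0.04],[0,0,0]],[[0,0,0.04],[0,0,0]],[[0,0,0.018],[0,0,0]],[[0,0,0.006],[0,0,0]]]'

```text
clock: 10.12
tcp_pos: [0.348, 0.3021, 0.0042]
tcp_rot: [-0.0, 0.211, 0.977, 0.0]
contact_force: [0.1, -0.4, 0.5]
gripper_width: 1.001
gripper_force: 0.0
```

Request:
arm_command --plan '[[[0,0,0],[0,0,0]],[[0,0,0],[0,0,0]],[[0,0,0],[0,0,0]],[[0,0,0],[0,0,0]],[[0,0,0],[0,0,0]]]' --gripper 0.01

```text
clock: 10.75
tcp_pos: [0.3462, 0.304, 0.0045]
tcp_rot: [-0.0, 0.209, 0.978, 0.0]
contact_force: [-0.4, -0.5, -0.5]
gripper_width: 0.477
gripper_force: 0.0
```

Request:
arm_command --plan '[[[0,0,0],[0,0,0]],[[0,0,0],[0,0,0]],[[0,0,0],[0,0,0]],[[0,0,0],[0,0,0]]]'

```text
clock: 11.25
tcp_pos: [0.3461, 0.304, 0.0043]
tcp_rot: [-0.0, 0.209, 0.978, 0.0]
contact_force: [0.5, -0.2, 0.7]
gripper_width: 0.113
gripper_force: 0.0
```

```bash
python3 - <<'E'
from rig import robot
from h import *
f=robot.grab_frame("wrist");t=robot.grab_frame("top");s=robot.grab_frame("scene");o=robot.get_obs()
print(o["tcp_pos"],o["gripper_width"],o["gripper_force"])
a=f["frame"][:300];b=cv2.resize(t["frame"][130:240,130:250],(288,264),interpolation=cv2.INTER_CUBIC);c=cv2.resize(s["frame"][150:260,200:330],(312,264),interpolation=cv2.INTER_CUBIC)
im=np.zeros((564,600,3),np.uint8);im[:300,:512]=a;im[300:,:288]=b;im[300:,288:]=c
cv2.imwrite("pics/w3.png",im)
print("proj TCP in top",proj(t,o["tcp_pos"]),proj(f,o["tcp_pos"]))
E
```

```text
[0.34613963 0.30399388 0.00434737] 0.10998726585740151 0.0
proj TCP in top [[182.31937821 196.27319188]] [[261.50596903 215.74705054]]
```

View pics/w3.png

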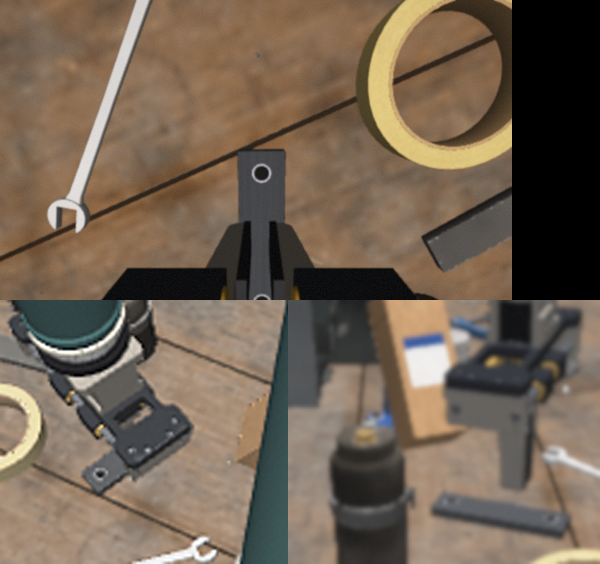

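```bash
python3 - <<'E'
from rig import robot
from h import *
s=robot.grab_frame("scene");o=robot.get_obs();M=rot(o["tcp_rot"]);p=np.array(o["tcp_pos"])
for z in(0,.01,.02,.03):
    for y in(.005,.015):
        q=p+M[:,1]*y;q[2]=z;print(z,y,(proj(s,q)[0]).round(1), ((proj(s,q)[0]-[200,150])*2.4+[288,300]).round(0))
c=np.array([.3598,.2974,.01]);d=np.array([.9135,-.4067,0]);n=np.array([.4067,.9135,0])
for a in(-.06,.06):
    for b in(-.015,.015): print("bar",((proj(s,c+a*d+b*n)[0]-[200,150])*2.4+[288,300]).round(0))
cv2.imwrite("pics/s3.png",cv2.resize(s["frame"][200:250,250:330],None,fx=9,fy=9,interpolation=cv2.INTER_CUBIC))
E
```

```text
0 0.005 [294.2 242.8] [514. 523.]
0 0.015 [292.8 245.2] [511. 528.]
0.01 0.005 [294.3 238.7] [514. 513.]
0.01 0.015 [292.9 241. ] [511. 518.]
0.02 0.005 [294.4 234.5] [515. 503.]
0.02 0.015 [293.  236.8] [511. 508.]
0.03 0.005 [294.5 230.3] [515. 493.]
0.03 0.015 [293.1 232.5] [511. 498.]
bar [571. 510.]
bar [562. 527.]
bar [442. 488.]
bar [430. 503.]
```

View pics/s3.png

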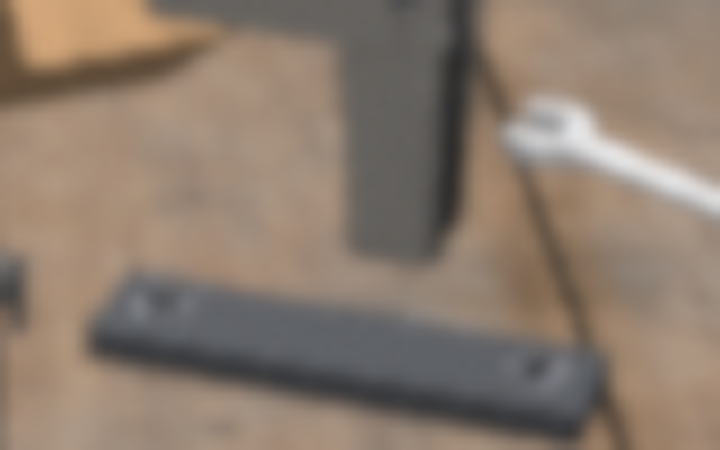

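The finger tip shows at scene pixel (294, 228.7), which puts it about 30 mm above the bench, although the TCP reads 4 mm. The reported TCP is therefore well ahead of the real tips. I'll open the gripper and descend by touch.

Request:
arm_command --plan '[[[0,0,0],[0,0,0]],[[0,0,0],[0,0,0]],[[0,0,0],[0,0,0]],[[0,0,0],[0,0,0]],[[0,0,0],[0,0,0]]]' --gripper 0.07

```text
clock: 12.08
tcp_pos: [0.3461, 0.3039, 0.0043]
tcp_rot: [-0.0, 0.209, 0.978, 0.0]
contact_force: [-0.3, 0.8, -0.0]
gripper_width: 0.627
gripper_force: 0.0
```

Request:
arm_command --plan '[[[0,0,0.005],[0,0,0]],[[0,0,0.005],[0,0,0]],[[0,0,0],[0,0,0]]]'

```text
clock: 12.45
tcp_pos: [0.3458, 0.3037, -0.0062]
tcp_rot: [-0.001, 0.209, 0.978, 0.0]
contact_force: [0.2, 0.4, 0.1]
gripper_width: 0.76
gripper_force: 0.0
```

Request:
arm_command --plan '[[[0,0,0.004],[0,0,0]],[[0,0,0.004],[0,0,0]],[[0,0,0],[0,0,0]]]'

```text
clock: 12.82
tcp_pos: [0.3459, 0.3038, -0.014]
tcp_rot: [-0.001, 0.209, 0.978, 0.0]
contact_force: [-0.1, -0.4, 0.5]
gripper_width: 0.762
gripper_force: 0.0
```

Request:
arm_command --plan '[[[0,0,0.004],[0,0,0]],[[0,0,0.003],[0,0,0]],[[0,0,0],[0,0,0]]]'

```text
clock: 13.2
tcp_pos: [0.346, 0.3039, -0.0209]
tcp_rot: [-0.001, 0.209, 0.978, 0.0]
contact_force: [-0.4, -0.9, 0.9]
gripper_width: 0.76
gripper_force: 0.0
```

Request:
arm_command --plan '[[[0,0,0.003],[0,0,0]],[[0,0,0],[0,0,0]]]'

```text
clock: 13.45
tcp_pos: [0.346, 0.3039, -0.0238]
tcp_rot: [-0.001, 0.209, 0.978, 0.0]
contact_force: [-0.1, 1.3, 0.6]
gripper_width: 0.765
gripper_force: 0.0
```

Request:
arm_command --plan '[[[0,0,0.003],[0,0,0]],[[0,0,0],[0,0,0]]]'

```text
clock: 13.7
tcp_pos: [0.346, 0.3039, -0.0268]
tcp_rot: [-0.001, 0.209, 0.978, 0.0]
contact_force: [-0.1, -0.5, -0.3]
gripper_width: 0.763
gripper_force: 0.0
```

```bash
python3 - <<'E'
from rig import robot
from h import *
s=robot.grab_frame("scene");o=robot.get_obs();print(o["tcp_pos"],o["contact_force"],o["gripper_width"])
g=cv2.cvtColor(s["frame"],cv2.COLOR_BGR2GRAY);np.save("pics/s4.npy",s,allow_pickle=True)
p=np.array(o["tcp_pos"]);M=rot(o["tcp_rot"])
for y in(.035,.05):
    q=p+M[:,1]*y;q[2]=0;u,v=proj(s,q)[0];print(y,u,v);print(s["frame"][int(v)-16:int(v)+5,int(round(u))].astype(int).tolist())
E
```

```text
[ 0.34604579  0.30391609 -0.02675666] [ 0.48749777 -0.19101571 -0.62044771] 0.76074446709565
0.035 290.03582802701885 250.0788039988114
[[93, 96, 99], [92, 95, 98], [92, 96, 98], [93, 96, 98], [92, 96, 98], [92, 96, 98], [92, 95, 98], [92, 96, 99], [92, 96, 98], [92, 95, 98], [92, 95, 97], [92, 95, 97], [92, 95, 97], [92, 95, 98], [92, 96, 100], [97, 104, 112], [107, 119, 134], [116, 129, 147], [118, 133, 151], [117, 132, 151], [116, 131, 151]]
0.05 287.80706649180746 253.93286778840783
[[94, 97, 99], [93, 96, 98], [93, 96, 98], [93, 96, 99], [93, 96, 99], [92, 95, 98], [93, 96, 99], [92, 96, 99], [92, 95, 98], [92, 95, 98], [91, 95, 98], [93, 99, 105], [102, 113, 126], [115, 130, 149], [121, 138, 161], [122, 139, 161], [119, 136, 157], [116, 132, 153], [116, 131, 151], [117, 131, 151], [116, 130, 148]]
```

Request:
arm_command --plan '[[[0,0,0.003],[0,0,0]],[[0,0,0],[0,0,0]]]'

```text
clock: 14.0
tcp_pos: [0.346, 0.3039, -0.0299]
tcp_rot: [-0.001, 0.209, 0.978, 0.0]
contact_force: [-0.9, 0.1, -0.3]
gripper_width: 0.761
gripper_force: 0.0
```

Request:
arm_command --plan '[[[0,0,0.002],[0,0,0]],[[0,0,0],[0,0,0]]]'

```text
clock: 14.25
tcp_pos: [0.346, 0.3039, -0.0318]
tcp_rot: [-0.001, 0.209, 0.978, 0.0]
contact_force: [-0.4, -0.2, 1.0]
gripper_width: 0.761
gripper_force: 0.0
```

Request:
arm_command --plan '[[[0,0,0.002],[0,0,0]],[[0,0,0],[0,0,0]]]'

```text
clock: 14.5
tcp_pos: [0.346, 0.3039, -0.0338]
tcp_rot: [-0.001, 0.209, 0.978, 0.0]
contact_force: [0.1, 0.1, 0.4]
gripper_width: 0.759
gripper_force: 0.0
```

Request:
arm_command --plan '[[[0,0,0.002],[0,0,0]],[[0,0,0],[0,0,0]]]'

```text
clock: 14.75
tcp_pos: [0.3463, 0.304, -0.0346]
tcp_rot: [0.0, 0.209, 0.978, 0.0]
contact_force: [-2.1, -2.7, 15.3]
gripper_width: 0.758
gripper_force: 7.6
```

Request:
arm_command --plan '[[[0,0,0.002],[0,0,0]],[[0,0,0],[0,0,0]]]'

```text
clock: 15.0
tcp_pos: [0.3464, 0.304, -0.0347]
tcp_rot: [0.001, 0.208, 0.978, -0.0]
contact_force: [-7.2, -9.4, 42.6]
gripper_width: 0.759
gripper_force: 21.1
```

```bash
python3 - <<'E'
from rig import robot
from h import *
s=robot.grab_frame("scene");o=robot.get_obs();print(o["tcp_pos"],o["contact_force"],o["gripper_width"])
p=np.array(o["tcp_pos"]);M=rot(o["tcp_rot"])
for y in(.035,.05):
    q=p+M[:,1]*y;q[2]=0;u,v=proj(s,q)[0];print(y,u,v);print(s["frame"][int(v)-6:int(v)+9,int(round(u)),2].astype(int).tolist())
E
```

```text
[ 0.34638712  0.30398688 -0.03474658] [ -7.44880329 -10.04700782  42.49827278] 0.7585190598783488
0.035 289.8775873324774 250.10562955021956
[98, 98, 98, 98, 98, 98, 97, 98, 105, 122, 139, 150, 154, 155, 152]
0.05 287.6480351312894 253.9610310468893
[98, 98, 98, 98, 99, 111, 133, 146, 150, 150, 148, 145, 140, 139, 141]
```

Request:
arm_command --plan '[[[0,0,-0.005],[0,0,0]],[[0,0,0],[0,0,0]]]'

```text
clock: 15.3
tcp_pos: [0.3464, 0.3042, -0.0324]
tcp_rot: [-0.0, 0.209, 0.978, 0.001]
contact_force: [-0.1, 0.0, -0.3]
gripper_width: 0.761
gripper_force: 0.0
```

Request:
arm_command --plan '[[[0,0,0],[0,0,0]],[[0,0,0],[0,0,0]],[[0,0,0],[0,0,0]],[[0,0,0],[0,0,0]],[[0,0,0],[0,0,0]]]' --gripper 0.015

```text
clock: 15.92
tcp_pos: [0.3461, 0.3041, -0.0328]
tcp_rot: [-0.001, 0.209, 0.978, 0.0]
contact_force: [0.6, -0.3, -1.2]
gripper_width: 0.318
gripper_force: 30.0
```

Request:
arm_command --plan '[[[0,0,0],[0,0,0]],[[0,0,0],[0,0,0]]]'

```text
clock: 16.18
tcp_pos: [0.346, 0.3039, -0.0328]
tcp_rot: [-0.001, 0.209, 0.978, 0.0]
contact_force: [0.1, 1.4, -1.5]
gripper_width: 0.322
gripper_force: 30.0
```

```bash
python3 - <<'E'
from h import *
t=np.load("pics/t2.npy",allow_pickle=True).item();s=np.load("pics/s4.npy",allow_pickle=True).item()
for n,f,(x0,y0,x1,y1) in(("top",t,(222,145,275,212)),("scene",s,(225,130,285,212))):
    hsv=cv2.cvtColor(f["frame"],cv2.COLOR_BGR2HSV)
    m=cv2.inRange(hsv,(8,88,60),(22,255,255))[y0:y1,x0:x1]
    m=cv2.morphologyEx(m,cv2.MORPH_OPEN,np.ones((3,3)))
    c=max(cv2.findContours(m,0,2)[0],key=cv2.contourArea);a=cv2.approxPolyDP(cv2.convexHull(c),2,True)[:,0]+[x0,y0]
    print(n,cv2.contourArea(c),a.tolist())
    if n=="top":
        for u,v in a: print(u,v,onz(f,u,v,0).round(4)[:2],onz(f,u,v,.04).round(4)[:2])
    else:
        for u,v in a: print(u,v,onz(f,u,v,.04).round(4)[:2])
    crop=f["frame"][y0-5:y1+5,x0-5:x1+5];k=5
    cv2.imwrite(f"pics/c_{n}.png",cv2.resize(crop,None,fx=5,fy=5,interpolation=cv2.INTER_CUBIC))
a=cv2.imread("pics/c_top.png");b=cv2.imread("pics/c_scene.png");H=max(len(a),len(b))
print(a.shape,b.shape);im=np.zeros((H,a.shape[1]+b.shape[1],3),np.uint8);im[:len(a),:a.shape[1]]=a;im[:len(b),a.shape[1]:]=b;cv2.imwrite("pics/c.png",im)
E
```

```text
top 1162.0 [[274, 150], [260, 203], [250, 206], [229, 197], [232, 175], [270, 150]]
274 150 [0.57   0.1569] [0.5439 0.1481]
260 203 [0.4127 0.1256] [0.3946 0.1183]
250 206 [0.395  0.1441] [0.3778 0.1359]
229 197 [0.395  0.2012] [0.3778 0.1902]
232 175 [0.4541 0.2227] [0.4339 0.2106]
270 150 [0.5654 0.1664] [0.5396 0.1571]
scene 1362.5 [[260, 140], [263, 143], [273, 191], [263, 208], [248, 211], [234, 150], [240, 141]]
260 140 [ 0.3892 -0.3767]
263 143 [ 0.38   -0.3328]
273 191 [0.3781 0.1217]
263 208 [0.4084 0.2181]
248 211 [0.4429 0.2305]
234 150 [ 0.4855 -0.2549]
240 141 [ 0.4654 -0.3721]
(385, 315, 3) (460, 350, 3)
```

View pics/c.png

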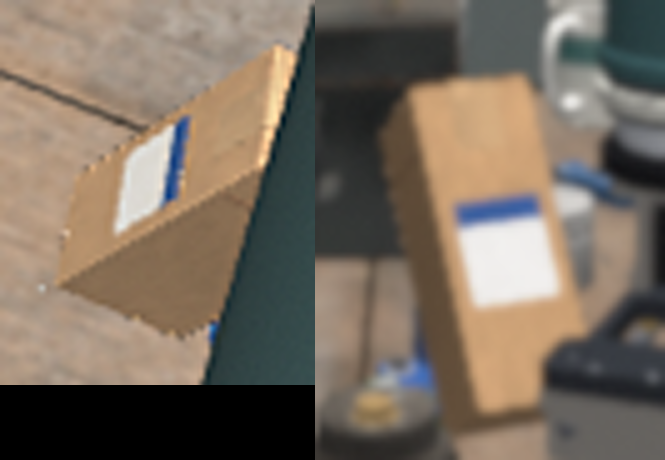

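```bash
python3 - <<'E'
from h import *
f=np.load("pics/w1.npy",allow_pickle=True).item()
hsv=cv2.cvtColor(f["frame"],cv2.COLOR_BGR2HSV)
m=cv2.inRange(hsv,(0,0,0),(180,110,75));m[:, :300]=0;m[80:]=0;m[:,400:]=0
c=max(cv2.findContours(cv2.morphologyEx(m,cv2.MORPH_OPEN,np.ones((3,3))),0,2)[0],key=cv2.contourArea);print(cv2.boundingRect(c),cv2.contourArea(c))
P=c[:,0];Q=np.array([onz(f,u,v,0)[:2] for u,v in P])
pts=[(q.tolist(),p.tolist()) for q,p in zip(Q.round(4),P)]
# rear edge frame
r=np.array([.424,.1452]);L=(Q-r)@[-.284,.959];W=(Q-r)@[.959,.284]
i=L.argmin();j=W.argmin();print("nearest long",L[i],W[i],P[i],"min lat",L[j],W[j],P[j])
t=onz(np.load("pics/t2.npy",allow_pickle=True).item(),126,184,.01);print("tape",t)
E
```

```text
(317, 0, 62, 56) 1153.0
nearest long 0.17880535867484953 0.09754048979488335 [327  55] min lat 0.2066111135785138 0.08153488196687995 [317  34]
tape [0.31403988 0.44453674 0.01      ]
```

Request:
arm_command --plan '[[[0,0,0],[0,0,0]],[[0,0,0],[0,0,0]]]' --gripper 0.05

```text
clock: 16.42
tcp_pos: [0.3462, 0.304, -0.0326]
tcp_rot: [-0.0, 0.209, 0.978, 0.0]
contact_force: [0.3, 0.9, 0.6]
gripper_width: 0.515
gripper_force: 0.0
```

Request:
arm_command --plan '[[[-0.006,0,0],[0,0,0]],[[-0.007,0,0],[0,0,0]],[[0,0,0],[0,0,0]]]'

```text
clock: 16.8
tcp_pos: [0.3589, 0.2983, -0.0327]
tcp_rot: [-0.0, 0.209, 0.978, 0.0]
contact_force: [0.3, 0.4, 0.3]
gripper_width: 0.544
gripper_force: 0.0
```

Request:
arm_command --plan '[[[0,0,0],[0,0,0]],[[0,0,0],[0,0,0]],[[0,0,0],[0,0,0]],[[0,0,0],[0,0,0]]]' --gripper 0.015

```text
clock: 17.3
tcp_pos: [0.3578, 0.2987, -0.0327]
tcp_rot: [-0.0, 0.209, 0.978, 0.0]
contact_force: [0.1, -0.3, 0.0]
gripper_width: 0.325
gripper_force: 30.0
```

```bash
python3 - <<'E'
from rig import robot
from h import *
f=robot.grab_frame("wrist");o=robot.get_obs();M=rot(o["tcp_rot"]);p=np.array(o["tcp_pos"]);yaw=np.degrees(np.arctan2(M[1,0],M[0,0]))
print(p,yaw,o["gripper_width"],o["gripper_force"],o["contact_force"],np.round(o["q"],2))
# outer end of bar from the wrist view
hsv=cv2.cvtColor(f["frame"],cv2.COLOR_BGR2HSV);m=cv2.inRange(hsv,(0,0,0),(180,75,110))
u0=int(proj(f,p)[0][0]);col=m[100:240,u0-18:u0+19].mean(0);print(u0)
cc=(m[60:240,u0-15:u0-8].mean(1)).round();v=60+np.argmax(cc>127);print("outer end row",v)
e=onz(f,u0,v,.01);print("outer end dist from TCP along tool x",(e-p)[:2]@M[:2,0])
r=np.array([.424,.1452]);b=np.array([-.284,.959])
def pose(L,z,y=106.5,lat=0): return (np.r_[r+b*L+np.array([.959,.284])*lat,z],tool(y))
back=.0024
way=[(p+[0,0,.006],M)]
# swing to lateral -45 / long 150, then to pre, then slide
A=pose(.160,-.027,lat=-.045)
n=6
for i in range(1,n+1): t=i/n;way.append((way[0][0]+(A[0]-way[0][0])*t,tool(yaw+(106.5-yaw)*t)))
way+=[pose(.148,-.027,lat=-.022),pose(.136,-.027)]
way+=[pose(.136-.0095*k-0,-.027) for k in(1,2)]
rows(p,M,way,4)
E
```

```text
[ 0.35782448  0.29875935 -0.03266259] 155.9301107565349 0.3233621514592075 29.995001256465912 [ 0.35878147 -0.10033552 -0.56854635] [-0.17  0.66 -0.72  2.13  0.77  0.63 -0.29]
261
outer end row 134
outer end dist from TCP along tool x 0.05783575064800973
[[[0.0, 0.0, -0.006], [0.0, 0.0, 0.0]], [[0.0025, -0.0035, 0.0001], [0.0, -0.1, 8.2]], [[0.0021, -0.0038, 0.0], [0.0, 0.0, 8.3]], [[0.0014, -0.0041, 0.0001], [0.0, 0.0, 8.2]], [[0.0008, -0.0042, 0.0], [0.0, 0.0, 8.3]]]
[[[0.0003, -0.0043, 0.0001], [0.0, 0.0, 8.2]], [[-0.0004, -0.0043, 0.0], [0.0, 0.0, 8.2]], [[-0.012, 0.023, 0.0], [0.0, 0.0, 0.0]], [[-0.012, 0.022, 0.0001], [0.0, 0.0, 0.0]], [[-0.0095, 0.0, 0.0], [0.0, 0.0, 0.0]]]
[[[-0.0095, 0.0, 0.0], [0.0, 0.0, 0.0]]]
```

Request:
arm_command --plan '[[[0,0,-0.006],[0,0,0]],[[0.0025,-0.0035,0],[0,0,8.2]],[[0.0021,-0.0038,0],[0,0,8.3]],[[0.0014,-0.0041,0],[0,0,8.2]],[[0.0008,-0.0042,0],[0,0,8.3]]]'

```text
clock: 17.98
tcp_pos: [0.3429, 0.2899, -0.0265]
tcp_rot: [-0.001, 0.48, 0.877, 0.0]
contact_force: [-0.1, -0.6, -2.2]
gripper_width: 0.323
gripper_force: 30.0
```

Request:
arm_command --plan '[[[0.0003,-0.0043,0],[0,0,8.2]],[[-0.0004,-0.0043,0],[0,0,8.2]],[[0,0,0],[0,0,0]]]'

```text
clock: 18.35
tcp_pos: [0.3353, 0.2857, -0.0264]
tcp_rot: [-0.0, 0.597, 0.802, 0.0]
contact_force: [0.1, -0.2, -2.8]
gripper_width: 0.321
gripper_force: 30.0
```

```bash
python3 - <<'E'
from rig import robot
from h import *
t=robot.grab_frame("top");o=robot.get_obs();M=rot(o["tcp_rot"]);p=np.array(o["tcp_pos"]);yaw=np.degrees(np.arctan2(M[1,0],M[0,0]))
print(p,yaw,M[2,2],o["gripper_width"],o["contact_force"])
r=np.array([.424,.1452]);b=np.array([-.284,.959]);l=np.array([.959,.284])
print("long",(p[:2]-r)@b,"lat",(p[:2]-r)@l)
# re-measure carton corners in top view if visible
f=t;x0,y0,x1,y1=222,145,290,215
hsv=cv2.cvtColor(f["frame"],cv2.COLOR_BGR2HSV);m=cv2.inRange(hsv,(8,88,60),(22,255,255))[y0:y1,x0:x1]
m=cv2.morphologyEx(m,cv2.MORPH_OPEN,np.ones((3,3)))
c=max(cv2.findContours(m,0,2)[0],key=cv2.contourArea);a=cv2.approxPolyDP(cv2.convexHull(c),1.5,True)[:,0]+[x0,y0]
print(cv2.contourArea(c))
for u,v in a: print(u,v,onz(f,u,v,0).round(4)[:2],onz(f,u,v,.04).round(4)[:2])
E
```

```text
[ 0.33554603  0.28589546 -0.02647096] 106.69296573882225 -0.9999995047956436 0.31822988598949864 [-0.91850445  0.42527088 -1.62122997]
long 0.16004787351867614 lat -0.044869847255536416Traceback (most recent call last):
  File "<stdin>", line 11, in <module>
ValueError: max() iterable argument is empty
```

Request:
arm_command --plan '[[[-0.018,0.0225,0.002],[0,0,0]],[[-0.008,0.0224,0.002],[0,0,0.2]],[[0,0,0],[0,0,0]]]'

```text
clock: 18.77
tcp_pos: [0.3878, 0.2734, -0.0308]
tcp_rot: [-0.001, 0.6, 0.8, 0.001]
contact_force: [-1.1, 0.1, -3.1]
gripper_width: 0.319
gripper_force: 30.0
```

```bash
python3 - <<'E'
from rig import robot
from h import *
s=robot.grab_frame("scene");w=robot.grab_frame("wrist");o=robot.get_obs();M=rot(o["tcp_rot"]);p=np.array(o["tcp_pos"]);yaw=np.degrees(np.arctan2(M[1,0],M[0,0]))
print(p,yaw,o["gripper_width"],o["contact_force"])
r=np.array([.424,.1452]);b=np.array([-.284,.959]);l=np.array([.959,.284])
print("long",(p[:2]-r)@b,"lat",(p[:2]-r)@l)
np.save("pics/w5.npy",w,allow_pickle=True)
for n,f,roi in(("scene",s,(225,130,300,215)),("wrist",w,(150,0,400,383))):
    x0,y0,x1,y1=roi
    hsv=cv2.cvtColor(f["frame"],cv2.COLOR_BGR2HSV);m=cv2.inRange(hsv,(8,100,90),(22,255,255))[y0:y1,x0:x1]
    m=cv2.morphologyEx(m,cv2.MORPH_OPEN,np.ones((5,5)));k=cv2.findContours(m,0,2)[0]
    for c in k:
        if cv2.contourArea(c)<200: continue
        a=cv2.approxPolyDP(cv2.convexHull(c),1.5,True)[:,0]+[x0,y0];print(n,cv2.contourArea(c),a.tolist())
# expected carton lower corners in the scene
for L,z in((.060,.0397),(0,0)):
    for q in(-.03,.03): print(L,q,proj(s,np.r_[r+b*L+l*q,z]).round(1))
E
```

```text
[ 0.38533481  0.27358139 -0.03086546] 106.38101051329939 0.3237171490677955 [-0.84826139  0.34156957 -1.93570552]
long 0.1340986692669108 lat -0.0006195991897696568
scene 411.5 [[246, 142], [257, 158], [257, 162], [246, 176], [240, 176], [235, 151], [239, 142]]
wrist 2407.0 [[310, 338], [316, 375], [244, 375], [245, 346], [249, 341], [292, 336]]
wrist 4489.5 [[399, 201], [399, 242], [384, 256], [364, 267], [339, 267], [311, 228], [311, 223], [320, 205], [359, 191]]
wrist 364.0 [[387, 132], [392, 132], [399, 141], [399, 159], [395, 166], [390, 166], [380, 146], [380, 139]]
wrist 872.5 [[320, 112], [320, 116], [312, 123], [292, 134], [254, 132], [254, 120], [263, 114], [295, 108]]
wrist 3678.5 [[165, 0], [176, 23], [191, 129], [190, 136], [180, 157], [170, 162], [150, 164], [150, 23], [154, 1]]
0.06 -0.03 [[275.3 203.2]]
0.06 0.03 [[251.  207.3]]
0 -0.03 [[266.8 208.1]]
0 0.03 [[244.2 211.9]]
```

Request:
arm_command --plan '[[[-0.0054,0.0003,0],[0,0,0]],[[-0.0054,0.0003,0],[0,0,0]],[[-0.0054,0,0],[0,0,0]],[[-0.0054,0,0],[0,0,0]],[[-0.0054,0,0],[0,0,0]]]'

```text
clock: 19.5
tcp_pos: [0.3942, 0.2475, -0.0307]
tcp_rot: [-0.001, 0.6, 0.8, 0.0]
contact_force: [-0.6, 0.8, -2.1]
gripper_width: 0.321
gripper_force: 30.0
```

Request:
arm_command --plan '[[[0,0,0.001],[0,0,0]],[[0,0,0.001],[0,0,0]],[[0,0,0],[0,0,0]]]'

```text
clock: 19.88
tcp_pos: [0.3942, 0.248, -0.0327]
tcp_rot: [-0.0, 0.6, 0.8, 0.0]
contact_force: [-0.6, -0.4, 0.3]
gripper_width: 0.321
gripper_force: 30.0
```

```bash
python3 - <<'E'
from rig import robot
from h import *
o=robot.get_obs();M=rot(o["tcp_rot"]);p=np.array(o["tcp_pos"])
r=np.array([.424,.1452]);b=np.array([-.284,.959]);l=np.array([.959,.284])
print(p,o["contact_force"],"long",(p[:2]-r)@b,"lat",(p[:2]-r)@l)
E
```

```text
[ 0.39418656  0.24802391 -0.03266808] [-0.62539131 -0.35449459  0.3238698 ] long 0.10707514115656176 lat 0.00061090388461333
```

Request:
arm_command --plan '[[[0,0,0],[0,0,0]],[[0,0,0],[0,0,0]],[[0,0,0],[0,0,0]]]' --gripper 0.06

```text
clock: 20.25
tcp_pos: [0.3942, 0.2481, -0.0327]
tcp_rot: [-0.001, 0.6, 0.8, 0.0]
contact_force: [-0.1, 1.4, -0.7]
gripper_width: 0.625
gripper_force: 0.0
```

Request:
arm_command --plan '[[[0,0,-0.03],[0,0,0]],[[0.01,0,-0.06],[0,0,0]],[[0.01,0,-0.06],[0,0,0]],[[0,0,-0.06],[0,0,0]],[[0,0,-0.06],[0,0,0]]]' --gripper 0.0919

```text
clock: 20.88
tcp_pos: [0.3883, 0.2668, 0.2393]
tcp_rot: [-0.0, 0.599, 0.8, 0.0]
contact_force: [1.0, 0.9, -0.6]
gripper_width: 0.999
gripper_force: 0.0
```

```bash
python3 - <<'E'
from rig import robot
from h import *
from scipy.spatial.transform import Slerp
t=robot.grab_frame("top");o=robot.get_obs();M=rot(o["tcp_rot"]);p=np.array(o["tcp_pos"])
print(p,o["gripper_width"]);np.save("pics/t6.npy",t,allow_pickle=True)
T=rot(np.array([-.234,.572,.766,.175]));print("tilt",np.degrees(np.arccos(-T[2,2])))
g=np.array([.4352,.1096,.1139]);pre=g-T[:,2]*.115;n=8;sl=Slerp([0,1],R.from_matrix([M,T]))
way=[(p+(pre-p)*i/n+np.r_[0,0,.05*np.sin(np.pi*i/n)],sl(i/n).as_matrix()) for i in range(1,n+1)]
rows(p,M,way)
f=t;hsv=cv2.cvtColor(f["frame"],cv2.COLOR_BGR2HSV);x0,y0,x1,y1=222,140,290,215;m=cv2.inRange(hsv,(8,88,60),(22,255,255))[y0:y1,x0:x1]
m=cv2.morphologyEx(m,cv2.MORPH_OPEN,np.ones((3,3)));k=cv2.findContours(m,0,2)[0]
if k:
    c=max(k,key=cv2.contourArea);a=cv2.approxPolyDP(cv2.convexHull(c),1.5,True)[:,0]+[x0,y0];print(cv2.contourArea(c),a.tolist())
E
```

```text
[0.39159898 0.27019831 0.24653594] 0.9973101932780718
tilt 33.99135114654529
[[[-0.029, 0.0, -0.015], [0.1, 4.2, 0.0]], [[-0.028, -0.001, -0.013], [0.1, 4.3, 0.0]], [[-0.027, 0.0, -0.011], [0.0, 4.2, 0.0]], [[-0.029, 0.0, -0.005], [0.1, 4.2, 0.0]], [[-0.03, -0.001, -0.001], [0.1, 4.2, 0.1]]]
[[[-0.032, 0.0, 0.004], [0.1, 4.3, 0.0]], [[-0.035, -0.001, 0.007], [0.1, 4.2, 0.0]], [[-0.037, 0.0, 0.006], [0.1, 4.2, 0.0]]]
```

```bash
python3 - <<'E'
from rig import robot
from h import *
f=robot.grab_frame("wrist")
r=np.array([.424,.1452]);b=np.array([-.284,.959]);l=np.array([.959,.284])
E=[np.r_[r+b*L+l*q,.01] for L,q in((.165,-.015),(.165,.015),(.07,.015),(.07,-.015))];print("expected bar",proj(f,E).round(1).tolist())
C=[np.r_[r+b*.06+l*q,.0397] for q in(-.03,.03)];print("expected front edge",proj(f,C).round(1).tolist())
hsv=cv2.cvtColor(f["frame"],cv2.COLOR_BGR2HSV)
x0,y0=np.maximum(proj(f,E).min(0).astype(int)-12,0);x1,y1=proj(f,E).max(0).astype(int)+12
m=cv2.inRange(hsv,(0,0,0),(180,75,110))[y0:y1,x0:x1];m=cv2.morphologyEx(m,cv2.MORPH_OPEN,np.ones((5,5)))
c=max(cv2.findContours(m,0,2)[0],key=cv2.contourArea);a=cv2.approxPolyDP(cv2.convexHull(c),2,True)[:,0]+[x0,y0]
for u,v in a:
    q=onz(f,u,v,.01)[:2]-r;print((u,v),"long",(q@b).round(4),"lat",(q@l).round(4))
m=cv2.inRange(hsv,(8,100,90),(22,255,255))[:,150:400];m=cv2.morphologyEx(m,cv2.MORPH_OPEN,np.ones((5,5)))
for c in cv2.findContours(m,0,2)[0]:
    if cv2.contourArea(c)>400: print("carton?",(cv2.approxPolyDP(cv2.convexHull(c),2,True)[:,0]+[150,0]).tolist())
E
```

```text
expected bar [[242.9, 132.2], [265.2, 132.1], [264.9, 199.7], [243.9, 199.8]]
expected front edge [[232.0, 213.3], [276.7, 213.1]]
(np.int64(265), np.int64(133)) long 0.1639 lat 0.0148
(np.int64(265), np.int64(210)) long 0.0547 lat 0.0151
(np.int64(245), np.int64(210)) long 0.0548 lat -0.0136
(np.int64(244), np.int64(133)) long 0.1639 lat -0.0135
carton? [[282, 337], [279, 358], [270, 364], [229, 359], [224, 346], [224, 336]]
carton? [[158, 181], [163, 181], [176, 206], [172, 220], [152, 215], [153, 189]]
carton? [[353, 131], [349, 160], [312, 247], [302, 251], [342, 134]]
carton? [[327, 131], [334, 142], [334, 147], [280, 299], [161, 299], [160, 292], [175, 263], [201, 224], [267, 151], [290, 138]]
carton? [[224, 66], [227, 114], [214, 191], [195, 226], [183, 240], [179, 240], [178, 217], [215, 68]]
carton? [[399, 0], [399, 65], [384, 83], [379, 83], [365, 74], [365, 69], [390, 0]]
carton? [[384, 0], [360, 72], [317, 93], [311, 93], [303, 83], [303, 78], [334, 0]]
carton? [[255, 0], [271, 25], [270, 32], [182, 186], [177, 186], [168, 173], [150, 113], [150, 18], [206, 0]]
```

```bash
python3 - <<'E'
from rig import robot
from h import *
f=robot.grab_frame("wrist");h=cv2.cvtColor(f["frame"],cv2.COLOR_BGR2HSV)
for v in(208,212,216,222,230): print(v,f["frame"][v,222:290:2,2].tolist())
print(f["frame"][200:224,254,2].tolist(), f["frame"][200:224,236,2].tolist(),f["frame"][200:224,272,2].tolist())
E
```

```text
208 [128, 131, 131, 129, 127, 126, 124, 125, 126, 117, 123, 120, 70, 62, 73, 87, 26, 22, 66, 95, 69, 66, 100, 136, 132, 131, 131, 136, 137, 133, 137, 138, 135, 134]
212 [130, 132, 133, 129, 128, 120, 123, 127, 119, 119, 124, 115, 70, 63, 63, 81, 104, 84, 90, 66, 64, 61, 102, 138, 132, 129, 134, 136, 137, 132, 132, 129, 135, 136]
216 [133, 134, 135, 131, 146, 141, 145, 145, 142, 139, 145, 147, 146, 149, 152, 154, 157, 154, 147, 146, 146, 153, 164, 158, 153, 154, 132, 122, 132, 128, 130, 130, 131, 138]
222 [133, 133, 123, 122, 135, 153, 148, 149, 148, 151, 152, 154, 154, 152, 152, 147, 154, 151, 151, 145, 148, 147, 155, 154, 155, 156, 146, 124, 128, 127, 125, 126, 133, 131]
230 [131, 124, 128, 126, 141, 147, 151, 158, 152, 156, 153, 147, 153, 155, 154, 150, 154, 155, 156, 146, 148, 156, 155, 157, 155, 160, 153, 130, 125, 126, 128, 124, 118, 114]
[65, 61, 65, 68, 90, 101, 71, 37, 26, 25, 43, 81, 104, 86, 110, 150, 157, 158, 162, 159, 155, 158, 154, 151] [127, 127, 125, 129, 128, 131, 130, 127, 125, 128, 127, 126, 127, 128, 125, 125, 145, 150, 152, 150, 153, 150, 149, 149] [134, 132, 133, 136, 135, 136, 131, 133, 131, 132, 132, 132, 129, 120, 118, 146, 154, 156, 155, 153, 156, 159, 156, 159]
```

The bar is at 26–28 mm depth but sits about 4 mm off the carton's centre line, so I'll go back down and nudge it across with the closing fingers.

Request:
arm_command --plan '[[[0,-0.0036,0.06],[0,0,0]],[[0,0,0.06],[0,0,0]],[[-0.01,0,0.06],[0,0,0]],[[-0.01,0,0.055],[0,0,0]],[[0,0,0.02],[0,0,0]]]' --gripper 0.07

```text
clock: 21.65
tcp_pos: [0.3871, 0.244, -0.0222]
tcp_rot: [-0.002, 0.6, 0.8, -0.004]
contact_force: [0.1, 0.3, 1.4]
gripper_width: 0.764
gripper_force: 0.0
```

Request:
arm_command --plan '[[[0,0,0.014],[0,0,0]],[[0,0,0],[0,0,0]],[[0,0,0],[0,0,0]]]'

```text
clock: 22.02
tcp_pos: [0.3907, 0.2472, -0.0316]
tcp_rot: [-0.001, 0.599, 0.8, 0.0]
contact_force: [0.5, 0.9, 0.1]
gripper_width: 0.759
gripper_force: 0.0
```

Request:
arm_command --plan '[[[0,0,0],[0,0,0]],[[0,0,0],[0,0,0]],[[0,0,0],[0,0,0]],[[0,0,0],[0,0,0]],[[0,0,0],[0,0,0]]]' --gripper 0.015

```text
clock: 22.65
tcp_pos: [0.3912, 0.2471, -0.0316]
tcp_rot: [-0.0, 0.6, 0.8, 0.001]
contact_force: [1.9, 0.2, -0.1]
gripper_width: 0.318
gripper_force: 30.0
```

Request:
arm_command --plan '[[[0,0,0],[0,0,0]],[[0,0,0],[0,0,0]],[[0,0,0],[0,0,0]]]' --gripper 0.06

```text
clock: 23.02
tcp_pos: [0.3905, 0.2468, -0.0318]
tcp_rot: [-0.001, 0.6, 0.8, 0.0]
contact_force: [0.1, 0.6, 0.4]
gripper_width: 0.62
gripper_force: 0.0
```

Request:
arm_command --plan '[[[0,0,-0.03],[0,0,0]],[[0.01,0,-0.06],[0,0,0]],[[0.01,0,-0.06],[0,0,0]],[[0,0,-0.06],[0,0,0]],[[0,0,-0.06],[0,0,0]]]' --gripper 0.0919

```text
clock: 23.65
tcp_pos: [0.3847, 0.2657, 0.2402]
tcp_rot: [-0.001, 0.599, 0.8, 0.0]
contact_force: [2.2, -0.1, -0.2]
gripper_width: 1.0
gripper_force: 0.0
```

```bash
python3 - <<'E'
from rig import robot
from h import *
from scipy.spatial.transform import Slerp
f=robot.grab_frame("wrist");o=robot.get_obs();M=rot(o["tcp_rot"]);p=np.array(o["tcp_pos"]);print(p,o["gripper_width"])
r=np.array([.424,.1452]);b=np.array([-.284,.959]);l=np.array([.959,.284])
g=f["frame"][:,:,2].astype(float)
def lat(u,v,z): q=onz(f,u,v,z)[:2]-r;return (q@b).round(4),(q@l).round(4)
vb=int(proj(f,np.r_[r+b*.075,.01])[0][1]);row=g[vb-4:vb+5].mean(0);d=np.diff(row[215:300]);i,j=215+np.argmin(d[:40])+1,215+40+np.argmax(d[40:])+1
print("bar row",vb,i,j,lat(i,vb,.01),lat(j,vb,.01))
vc=int(proj(f,np.r_[r+b*.06,.04])[0][1])+6;s=cv2.cvtColor(f["frame"],cv2.COLOR_BGR2HSV)[:,:,1].astype(float)
row=s[vc-2:vc+10].mean(0);print("carton row",vc,row[215:300:3].round().tolist())
d=np.diff(row);i,j=215+np.argmax(d[215:250])+1,260+np.argmin(d[260:300])+1;print(i,j,lat(i,vc,.045),lat(j,vc,.045))
T=rot(np.array([-.234,.572,.766,.175]))
gr=np.array([.4352,.1096,.1139]);pre=gr-T[:,2]*.115;n=8;sl=Slerp([0,1],R.from_matrix([M,T]))
way=[(p+(pre-p)*i/n+np.r_[0,0,.05*np.sin(np.pi*i/n)],sl(i/n).as_matrix()) for i in range(1,n+1)]
rows(p,M,way)
E
```

```text
[0.38797272 0.26913192 0.24732469] 1.000387648627008
bar row 195 250 271 (np.float64(0.076), np.float64(-0.0168)) (np.float64(0.0759), np.float64(0.0126))
carton row 218 [100.0, 97.0, 94.0, 97.0, 103.0, 101.0, 96.0, 103.0, 158.0, 157.0, 159.0, 159.0, 159.0, 159.0, 159.0, 158.0, 159.0, 158.0, 160.0, 159.0, 158.0, 158.0, 160.0, 114.0, 111.0, 111.0, 112.0, 115.0, 118.0]
237 283 (np.float64(0.0545), np.float64(-0.0331)) (np.float64(0.0544), np.float64(0.0272))
[[[-0.029, 0.0, -0.014], [0.1, 4.2, 0.0]], [[-0.028, 0.0, -0.014], [0.1, 4.3, 0.0]], [[-0.027, 0.0, -0.01], [0.0, 4.2, 0.0]], [[-0.029, 0.0, -0.006], [0.1, 4.2, 0.0]], [[-0.03, 0.0, 0.0], [0.1, 4.2, 0.1]]]
[[[-0.032, 0.0, 0.004], [0.1, 4.3, 0.0]], [[-0.035, 0.0, 0.006], [0.1, 4.2, 0.0]], [[-0.037, 0.0, 0.007], [0.0, 4.2, 0.0]]]
```

Request:
arm_command --plan '[[[-0.029,0,-0.014],[0.1,4.2,0]],[[-0.028,0,-0.014],[0.1,4.3,0]],[[-0.027,0,-0.01],[0,4.2,0]],[[-0.029,0,-0.006],[0.1,4.2,0]],[[-0.03,0,0],[0.1,4.2,0.1]]]'

```text
clock: 24.32
tcp_pos: [0.4265, 0.126, 0.261]
tcp_rot: [-0.149, 0.59, 0.786, 0.108]
contact_force: [0.3, -0.7, -0.6]
gripper_width: 0.998
gripper_force: 0.0
```

Request:
arm_command --plan '[[[-0.032,0,0.004],[0.1,4.3,0]],[[-0.035,0,0.006],[0.1,4.2,0]],[[-0.037,0,0.007],[0,4.2,0]],[[0,0,0],[0,0,0]],[[0,0,0],[0,0,0]]]'

```text
clock: 24.95
tcp_pos: [0.4493, 0.0452, 0.2006]
tcp_rot: [-0.237, 0.574, 0.765, 0.17]
contact_force: [-0.1, 0.9, -0.4]
gripper_width: 1.001
gripper_force: 0.0
```

```bash
python3 - <<'E'
from rig import robot
from h import *
o=robot.get_obs();M=rot(o["tcp_rot"]);p=np.array(o["tcp_pos"])
T=rot(np.array([-.234,.572,.766,.175]));g=np.array([.4352,.1096,.1139])+T[:,2]*.02
print(p,"to grasp in tool axes",(M.T@(g-p)).round(4),R.from_matrix(M.T@T).as_rotvec(degrees=True).round(2),o["contact_force"])
E
```

```text
[0.44928067 0.04522729 0.20057982] to grasp in tool axes [0.0063 0.0058 0.1286] [-0.51  0.08 -0.43] [-0.08300474  0.89135033 -0.3827401 ]
```

Request:
arm_command --plan '[[[0.0063,0.0045,0],[-0.5,0,-0.4]],[[0,0,0],[0,0,0]]]'

```text
clock: 25.2
tcp_pos: [0.4526, 0.0522, 0.2052]
tcp_rot: [-0.232, 0.572, 0.767, 0.174]
contact_force: [0.3, -0.2, 0.3]
gripper_width: 1.001
gripper_force: 0.0
```

Request:
arm_command --plan '[[[0,0,0.03],[0,0,0]],[[0,0,0.03],[0,0,0]],[[0,0,0.03],[0,0,0]],[[0,0,0.025],[0,0,0]],[[0,0,0.013],[0,0,0]]]'

```text
clock: 25.82
tcp_pos: [0.4316, 0.1201, 0.0975]
tcp_rot: [-0.233, 0.572, 0.767, 0.174]
contact_force: [0.0, -0.2, 0.0]
gripper_width: 1.001
gripper_force: 0.0
```

```bash
python3 - <<'E'
from rig import robot
from h import *
o=robot.get_obs();M=rot(o["tcp_rot"]);p=np.array(o["tcp_pos"])
T=rot(np.array([-.234,.572,.766,.175]));g=np.array([.4352,.1096,.1139])+T[:,2]*.02
print(p,"to grasp in tool axes",(M.T@(g-p)).round(4),R.from_matrix(M.T@T).as_rotvec(degrees=True).round(2),o["contact_force"],np.degrees(np.arccos(-M[2,2])))
E
```

```text
[0.43163801 0.12010953 0.09749085] to grasp in tool axes [-0.      0.0004  0.0002] [-0.04  0.14  0.03] [ 0.02132953 -0.23678836  0.02151489] 33.853185114772735
```

Now close on the carton.

Request:
arm_command --plan '[[[0,0,0],[0,0,0]],[[0,0,0],[0,0,0]],[[0,0,0],[0,0,0]],[[0,0,0],[0,0,0]],[[0,0,0],[0,0,0]]]' --gripper 0.04

```text
clock: 26.45
tcp_pos: [0.4327, 0.1187, 0.098]
tcp_rot: [-0.233, 0.573, 0.766, 0.175]
contact_force: [-0.5, -2.8, 3.9]
gripper_width: 0.653
gripper_force: 29.9
```

```bash
python3 - <<'E'
from rig import robot
from h import *
o=robot.get_obs();M=rot(o["tcp_rot"]);p=np.array(o["tcp_pos"])
print(p,o["contact_force"],o["torque"],o["gripper_width"])
piv=np.array([.4245,.1445,0]);ay=M[:,1];print("piv in tool",(M.T@(piv-p)).round(4))
w=[]
for t in range(2,25,2):
    Q=R.from_rotvec(ay*np.radians(-t)).as_matrix();w.append((piv+Q@(p-piv),Q@M))
rows(p,M,w,4)
E
```

```text
[0.43267712 0.1186733  0.09801493] [-0.46647734 -2.84275107  3.90721707] [-0.58445131 -0.09927159  0.16884545] 0.6525990602727917
piv in tool [-0.0321 -0.0006  0.0965]
[[[0.0033, 0.0, 0.0012], [0.0, -2.0, 0.0]], [[0.0034, 0.0, 0.0012], [0.0, -2.0, 0.0]], [[0.0033, 0.0, 0.0011], [0.0, -2.0, 0.0]], [[0.0034, 0.0, 0.0012], [0.0, -2.0, 0.0]], [[0.0033, 0.0, 0.0012], [0.0, -2.0, 0.0]]]
[[[0.0034, 0.0, 0.0012], [0.0, -2.0, 0.0]], [[0.0033, 0.0, 0.0011], [0.0, -2.0, 0.0]], [[0.0034, 0.0, 0.0012], [0.0, -2.0, 0.0]], [[0.0033, 0.0, 0.0012], [0.0, -2.0, 0.0]], [[0.0034, 0.0, 0.0012], [0.0, -2.0, 0.0]]]
[[[0.0033, 0.0, 0.0012], [0.0, -2.0, 0.0]], [[0.0034, 0.0, 0.0011], [0.0, -2.0, 0.0]]]
```

Request:
arm_command --plan '[[[0.0033,0,0.0012],[0,-2,0]],[[0.0034,0,0.0012],[0,-2,0]],[[0.0033,0,0.0012],[0,-2,0]],[[0.0034,0,0.0012],[0,-2,0]],[[0.0033,0,0.0012],[0,-2,0]]]'

```text
clock: 27.08
tcp_pos: [0.4278, 0.1359, 0.1018]
tcp_rot: [-0.165, 0.586, 0.784, 0.124]
contact_force: [-1.8, -2.4, 9.6]
gripper_width: 0.655
gripper_force: 30.0
```

Request:
arm_command --plan '[[[0.0034,0,0.001],[0,-2,0]],[[0.0033,0,0.001],[0,-2,0]],[[0.0034,0,0.001],[0,-2,0]],[[0.0033,0,0.001],[0,-2,0]]]'

```text
clock: 27.58
tcp_pos: [0.4236, 0.1497, 0.1027]
tcp_rot: [-0.11, 0.593, 0.793, 0.083]
contact_force: [-2.4, -1.1, 6.3]
gripper_width: 0.65
gripper_force: 29.9
```

```bash
python3 - <<'E'
from rig import robot
from h import *
o=robot.get_obs();M=rot(o["tcp_rot"]);p=np.array(o["tcp_pos"])
piv=np.array([.4245,.1445,0]);print(p,np.degrees(np.arccos(-M[2,2])),o["contact_force"],o["torque"],(M.T@(piv-p)).round(4))
E
```

```text
[0.42358903 0.14965916 0.1027312 ] 15.799205618852781 [-2.39857245 -1.11433701  6.26735098] [-0.21604301  0.37932849  0.09731076] [-0.033  -0.0007  0.0974]
```

Request:
arm_command --plan '[[[0.0017,0,0.0005],[0,-1,0]],[[0.0017,0,0.0005],[0,-1,0]],[[0,0,0],[0,0,0]]]'

```text
clock: 27.95
tcp_pos: [0.4225, 0.1535, 0.1027]
tcp_rot: [-0.096, 0.594, 0.796, 0.073]
contact_force: [-0.5, -0.9, 7.5]
gripper_width: 0.654
gripper_force: 29.9
```

Request:
arm_command --plan '[[[0.0012,0,0.0004],[0,-0.7,0]],[[0,0,0],[0,0,0]]]'

```text
clock: 28.2
tcp_pos: [0.4221, 0.1546, 0.1026]
tcp_rot: [-0.091, 0.594, 0.796, 0.069]
contact_force: [-0.9, -0.4, 7.9]
gripper_width: 0.652
gripper_force: 29.9
```

```bash
python3 - <<'E'
from rig import robot
from h import *
o=robot.get_obs();M=rot(o["tcp_rot"]);p=np.array(o["tcp_pos"])
piv=np.array([.4245,.1445,0]);print(p,np.degrees(np.arccos(-M[2,2])),o["contact_force"],o["torque"],M.T@np.array(o["torque"]),(M.T@(piv-p)).round(4))
E
```

```text
[0.42214863 0.15456802 0.10258491] 13.158191060062268 [-0.9257477  -0.44439793  7.92316211] [-0.10696024  0.36452073  0.15653054] [ 0.40554666  0.00104646 -0.06594299] [-0.0334 -0.0007  0.0975]
```

Request:
arm_command --plan '[[[0.0008,0,0.0002],[0,-0.5,0]],[[0,0,0],[0,0,0]]]'

```text
clock: 28.45
tcp_pos: [0.4219, 0.1553, 0.1025]
tcp_rot: [-0.088, 0.595, 0.796, 0.066]
contact_force: [-2.1, -0.9, 8.6]
gripper_width: 0.653
gripper_force: 29.9
```

Request:
arm_command --plan '[[[0.0008,0,0.0002],[0,-0.5,0]],[[0,0,0],[0,0,0]]]'

```text
clock: 28.7
tcp_pos: [0.4218, 0.1559, 0.1025]
tcp_rot: [-0.084, 0.595, 0.797, 0.064]
contact_force: [-2.4, -0.8, 8.2]
gripper_width: 0.651
gripper_force: 29.9
```

```bash
python3 - <<'E'
from rig import robot
from h import *
o=robot.get_obs();M=rot(o["tcp_rot"]);p=np.array(o["tcp_pos"])
piv=np.array([.4245,.1445,0]);print(p,np.degrees(np.arccos(-M[2,2])),o["contact_force"],M.T@np.array(o["torque"]),(M.T@(piv-p)).round(4))
E
```

```text
[0.42175664 0.15593431 0.10250524] 12.153548983401624 [-2.42449998 -0.84994042  8.23217085] [ 0.42084207 -0.08076571  0.04269112] [-0.0331 -0.0007  0.0977]
```

Request:
arm_command --plan '[[[0.0008,0,0.0002],[0,-0.5,0]],[[0,0,0],[0,0,0]]]'

```text
clock: 28.95
tcp_pos: [0.4217, 0.1564, 0.1025]
tcp_rot: [-0.081, 0.596, 0.797, 0.061]
contact_force: [-1.9, -2.6, 8.7]
gripper_width: 0.651
gripper_force: 29.9
```

```bash
python3 - <<'E'
from rig import robot
from h import *
o=robot.get_obs();M=rot(o["tcp_rot"]);p=np.array(o["tcp_pos"])
piv=np.array([.4245,.1445,0]);print(p,np.degrees(np.arccos(-M[2,2])),o["contact_force"],M.T@np.array(o["torque"]),(M.T@(piv-p)).round(4))
f=robot.grab_frame("scene");r=np.array([.424,.1452]);b=np.array([-.284,.959]);l=np.array([.959,.284])
for th in(11,12,13):
    c,s=.072*np.cos(np.radians(th)),.072*np.sin(np.radians(th));print(th,[proj(f,np.r_[r+b*c+l*q,s])[0].round(1).tolist() for q in(-.033,.027)],[proj(f,np.r_[r+b*c+l*q,s])[0].round(1).tolist() for q in(-.0175,)])
u=262
print(f["frame"][205:228,257].tolist());print(f["frame"][205:228,272].tolist())
E
```

```text
[0.42165629 0.15637404 0.10251101] 11.63092366659402 [-1.93789163 -2.5592211   8.74092273] [ 0.51336247 -0.22219921 -0.02909186] [-0.0326 -0.0007  0.0979]
11 [[278.2, 214.8], [254.0, 219.1]] [[272.1, 215.9]]
12 [[278.2, 214.3], [254.0, 218.6]] [[272.0, 215.4]]
13 [[278.2, 213.8], [253.9, 218.1]] [[272.0, 214.9]]
[[91, 123, 155], [91, 123, 156], [92, 124, 157], [93, 125, 159], [93, 126, 159], [93, 126, 159], [93, 125, 159], [93, 126, 158], [92, 125, 158], [93, 126, 159], [93, 126, 159], [93, 126, 159], [95, 128, 160], [98, 129, 156], [103, 127, 149], [110, 129, 151], [114, 135, 158], [116, 138, 164], [117, 141, 167], [119, 143, 170], [121, 145, 172], [123, 147, 174], [124, 147, 174]]
[[92, 125, 158], [92, 125, 158], [92, 124, 157], [91, 123, 156], [90, 123, 155], [90, 122, 154], [89, 121, 153], [88, 120, 151], [88, 120, 151], [91, 121, 151], [101, 126, 153], [114, 133, 155], [118, 131, 149], [112, 121, 133], [107, 109, 115], [105, 103, 103], [104, 100, 98], [105, 99, 97], [105, 99, 97], [104, 99, 96], [104, 99, 96], [105, 100, 97], [104, 99, 97]]
```

Contact with the bar is confirmed by the rising back-torque. I'll ease off and release.

Request:
arm_command --plan '[[[-0.0006,0,-0.0004],[0,0.4,0]],[[0,0,0],[0,0,0]]]'

```text
clock: 29.25
tcp_pos: [0.4218, 0.1558, 0.1025]
tcp_rot: [-0.084, 0.596, 0.796, 0.063]
contact_force: [-1.3, -1.5, 6.0]
gripper_width: 0.658
gripper_force: 29.9
```

Request:
arm_command --plan '[[[0,0,0],[0,0,0]],[[0,0,0],[0,0,0]],[[0,0,0],[0,0,0]],[[0,0,0],[0,0,0]]]' --gripper 0.0919

```text
clock: 29.75
tcp_pos: [0.4215, 0.1556, 0.1019]
tcp_rot: [-0.084, 0.595, 0.796, 0.063]
contact_force: [0.2, -0.2, -0.0]
gripper_width: 1.001
gripper_force: 0.0
```

Request:
arm_command --plan '[[[0,0,-0.015],[0,0,0]],[[0,0,-0.03],[0,0,0]],[[0,0,-0.04],[0,0,0]],[[0,0,-0.05],[0,0,0]],[[0,0,-0.05],[0,0,0]]]'

```text
clock: 30.38
tcp_pos: [0.4323, 0.1181, 0.2854]
tcp_rot: [-0.084, 0.595, 0.797, 0.063]
contact_force: [0.6, -0.3, 0.1]
gripper_width: 0.997
gripper_force: 0.0
```

Request:
arm_command --plan '[[[-0.04,0,-0.03],[0,0,0]],[[-0.05,0,0],[0,0,0]],[[-0.05,0,0],[0,0,0]],[[-0.04,0,0],[0,0,0]],[[0,0,0],[0,0,0]]]'

```text
clock: 31.0
tcp_pos: [0.4841, -0.0596, 0.2744]
tcp_rot: [-0.084, 0.598, 0.795, 0.063]
contact_force: [0.7, 0.4, 0.3]
gripper_width: 0.998
gripper_force: 0.0
```

```bash
python3 - <<'E'
from rig import robot
from h import *
t=robot.grab_frame("top");f=robot.grab_frame("scene");o=robot.get_obs();print(o["tcp_pos"],o["clock"],o["dq"].round(3))
r=np.array([.424,.1452]);b=np.array([-.284,.959]);l=np.array([.959,.284])
for n,F,roi in(("scene",f,(220,130,300,228)),("top",t,(210,130,290,230))):
    x0,y0,x1,y1=roi;h=cv2.cvtColor(F["frame"],cv2.COLOR_BGR2HSV);m=cv2.inRange(h,(8,92,60),(22,255,255))[y0:y1,x0:x1]
    m=cv2.morphologyEx(m,cv2.MORPH_OPEN,np.ones((3,3)));k=cv2.findContours(m,0,2)[0]
    if k: c=max(k,key=cv2.contourArea);print(n,cv2.contourArea(c),(cv2.approxPolyDP(cv2.convexHull(c),1.5,True)[:,0]+[x0,y0]).tolist())
    for th in(0,12.4,33):
        c,s=np.cos(np.radians(th)),np.sin(np.radians(th))
        pt=lambda L,z,q:np.r_[r+b*(L*c-z*s)+l*(q-.002),L*s+z*c]
        P=np.array([pt(*a) for a in[(.072,0,-.03),(.072,0,.03),(0,0,-.03),(.072,.16,-.03),(.072,.16,.03),(0,.16,-.03),(0,.16,.03)]]);print(th,proj(F,P).round(0).astype(int).tolist())
E
```

```text
[ 0.48394002 -0.05590973  0.27520486] 31.1 [-0.017 -0.014 -0.02   0.007 -0.001 -0.    -0.001]
scene 1468.0 [[265, 146], [271, 150], [277, 213], [253, 217], [247, 210], [240, 149], [242, 147]]
0 [[278, 220], [254, 225], [268, 208], [278, 155], [252, 159], [267, 147], [242, 150]]
12.4 [[278, 214], [254, 218], [268, 208], [272, 146], [247, 149], [262, 145], [238, 148]]
33 [[276, 203], [252, 207], [268, 208], [263, 139], [239, 141], [255, 148], [233, 151]]
top 1307.0 [[236, 161], [270, 169], [270, 176], [252, 206], [225, 200], [226, 190]]
0 [[223, 204], [228, 182], [253, 208], [218, 170], [224, 146], [253, 174], [257, 150]]
12.4 [[224, 201], [228, 179], [253, 208], [235, 169], [240, 145], [270, 177], [274, 153]]
33 [[227, 197], [232, 175], [253, 208], [266, 173], [270, 148], [295, 186], [297, 162]]
```

```bash
python3 -c "
from rig import robot
print(robot.hand_in())"
```

```text
the job is handed in; nothing more can be done
None
```

I handed the job in at about 31 s: the carton stands tilted about 12° on the bar and its rear edge, clear of the rest. The bar is in about 27 mm and within about 1 mm of centre, nothing is touched, and one fingertip press on the bench reached about 42 N while I was finding the bar's height.

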